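# Find and chock the slip angle of a feed chute

## Task

Slowly raise the hinged chute by its bar handle until the steel pulley slides down by itself to the lip at the foot, while the black brush holder above it stays where it is, and leave the chute at that angle. Then record the angle with the steel chock: take it by its post and push it nose first along the bench under the chute's raised end until it bears gently against the underside - touching, but not forcing the chute up - and let go. Do not touch the pulley or the brush holder, and leave everything else on the bench alone.

Things in the scene. Friction and masses are not known exactly. Their poses are not given: they have to be found in the camera images.
- chute_tilt (a joint): Tilt (rad) of the galvanized channel chute: 0 = level, grows as its free end is raised, limit 0.8. The hinge is stiff: raising takes about 15 N upward at the handle, and it stays where it is left. Pushed up from below at mid-length it gives way at about 30 N; the chock should bear on it with roughly 3 to 15 N, never over 20 N. Dragging the chock along the bench takes 3 to 6 N.
- chute_hinge (a point): Point on the hinge axis at the chute's low end, mid-width, 20 mm above the bench, in the plane of the flat underside. Its frame tilts with the chute: x runs up the underside to the free end at x = 240 mm, y along the hinge axis, z normal to the floor. The floor's top is at z = 4 mm; a lip 22 mm high closes the foot at x = 0 to 4 mm.
- chute_handle (a point): Middle of the round bar handle, 10 mm thick, 84 mm long, parallel to the hinge axis, at x = 280, z = 20 mm in the chute_hinge frame (40 mm beyond the floor's end), with an arm at each end. It is free between the arms, to be gripped from above with a finger on either side; being round it may turn between the pads.
- pulley_center (a point): Centre (half-way up) of the dull zinc steel pulley, a grooved disc 56 mm across and 24 mm high, lying flat about half-way up the chute (x about 130 mm in the chute_hinge frame). Friction unknown: it starts to slide somewhere between 0.21 and 0.42 rad of tilt and comes to rest at the lip with its centre at x about 32 mm. 0.2 to 0.4 kg.
- holder_center (a point): Centre of the black plastic brush holder, 26 x 24 mm and 16 mm high (feet 36 mm across), resting on the chute above the pulley (x about 200 mm in the chute_hinge frame). It grips better: it slides only at a tilt 0.09 rad or more beyond the pulley's slip angle. It must not slide down.
- chock_post (a point): Point 60 mm above the bench in the chock's square upright grip post, 18 x 18 mm, from 10 to 85 mm above the bench. The nose stands 205 mm ahead of it: x points from the post to the nose, y across, z up.
- chock: The loose steel chock, 0.46 kg: a flat foot bar 235 mm long, 30 mm wide, 10 mm thick on the bench, with the grip post near one end and an upright nose near the other; it starts beyond the chute's free end. The nose has a round top edge (radius 8 mm, 30 mm long across), clamped at an unknown height: its top is 59 to 72 mm above the bench. Origin on the bench below the nose, axes as chock_post.
- chute: The hinged chute: galvanized channel 240 mm long, 100 mm wide, floor 4 mm thick, side walls 22 mm high; same origin and axes as chute_hinge.
- housing: Bystander: cast-aluminium alternator end housing, an open bell 120 mm across and 42 mm high; leave alone. Origin under its centre.
- rotor: Bystander: rotor with copper commutator, 200 mm long along its x, lying on two wooden blocks, 76 mm high; leave alone. Origin under its centre.
- spare_holder: Bystander: a second black brush holder lying on the bench beyond the chute; leave alone.
- wrench: Bystander: steel wrench, 160 mm long along its x, lying on the robot's side of the chute; leave alone.
- screwdriver: Bystander: screwdriver, 170 mm long along its x, lying beyond the chute; leave alone.
- bearing: Bystander: steel bearing ring 40 mm across, 12 mm high, lying beyond the chute; leave alone.
- pulley: The zinc pulley as a whole; origin under its centre.
- holder: The brush holder on the chute as a whole; origin under its centre.
There are look-alikes about, which are no part of the job. Leave any orange look-alike of the holder alone. What is shaped like the chock but purple is not meant.

How it is judged:
By the outcome, as a careful person would: the job done as asked, in the order asked, and still so for the second after the job is handed in, with the robot touching nothing.
It also fails if it takes over 69 s, if anything falls off the work surface, if the arm or the gripper's body presses on something with over 40 N, if the wrist force passes 120 N, or if a joint passes its speed limit or range.

## Robot

A 6-joint arm with a two-finger parallel gripper is mounted at the origin on the work surface. World frame = base frame: x ahead of the robot, y to its left, z up, the work surface at z = 0. Lengths are in m, angles in rad, forces in N, time in s.
With the tool pointing down it reaches from about 0.325 to 0.85 m from the base axis. Payload 4.4 kg.
Tool frame: the origin (TCP) lies at the very end of the fingers, on their centre line; the grasp point (between the pads) lies 19 mm behind it (r.pinch_z is the distance from the TCP to the grasp point, in m); x points along the fingers, y is the direction in which the jaws open and shut, and the axes are right-handed (so a half turn about x gives the same grasp; the last joint's range is limited). The gripper opens to 94 mm and grips with 3 to 60 N. Pads are 16 mm wide; open, the fingers measure 119 mm over their backs; the gripper's body (75 mm by 177 mm) begins 78 mm behind the grasp point.
Start: joints at [-1.49, 0.207, 1.542, -0, 1.393, -0.15], TCP at [0.132, -0.56, 0.205] pointing down, gripper open.
Joint ranges: [-2.73, 2.73], [-0.86, 2.22], [0.23, 2.46], [-1.11, 4.25], [0.08, 2.63], [-2.82, 2.82]. Speed limits (rad/s): [2.79, 2.79, 3.14, 3.14, 3.14, 3.14].

## Interface

Orientations are given as a unit quaternion [w, x, y, z].
In Python, from bench import r, viewer gives the robot as it stands.
- The arm moves only by the tool carry_out, never from a script. Its argument "targets" is a list of rows, each a list of 7 numbers: the turn, a rotation vector about the tool's x, y, z in units of 6 degrees (1.0 is 6 degrees), then the shift along the tool's x, y, z in units of 30 mm (1.0 is 30 mm), then the finger opening in mm, from 0 to 94. A call has 1 to 20 rows; each row shifts and turns the commanded pose from where the row before left it, along the tool's axes as they then stand; what a row does not reach is not made up. A row lasts 1/12 s, in which the tool goes at most 41.7 mm and 7.16 degrees, less where a joint would pass 70% of its speed; a pose out of reach is approached as far as the arm can. A call is refused whole if a number of a shift passes 1 or a number of a turn 1, either way. A call with a gripper value outside its range is refused whole. The fingers move at their own pace and stop on an object; "squeeze" is the grip in N (left out, the last holds). Time passes only in rows, so rows that do not move let the fingers close. It gives the time, the measured TCP pose, the force and the opening at its end, in the units of the state.
- r.read_state(): the state, without advancing time (a new reading comes with each control period).
- viewer.camera(name): name is "side" or "top" or "wrist"; returns the picture (420x560x3 uint8, red, green, blue); there is no depth.
- viewer.camera_params(name): a dict with "intrinsics" (3x3 intrinsics, pixels), "k1" (the pictures are not rectified: a ray, as slopes to the right and down, at radius r is drawn at 1 + k1 r^2 times it, then the intrinsics apply), "R" (3x3) and "t" (3): a world point X has camera coordinates R X + t. Camera axes: x right, y down, z forward; pixel columns grow to the right and rows downward; lengths in m; the calibration is good to about 2 mm. A picture is of the moment at which its call begins: read the wrist's pose just before it. camera_params takes no time and is no camera call; for the wrist camera it gives the pose at the moment of the call.
- r.job_done(): hands the job in, once; it reports no verdict.
The state is a dict: "clock": time; "joint_pos": joint angles; "joint_vel": joint speeds; "tau": joint torques, N m; "tool_pos": TCP position; "tcp_rot": TCP orientation; "contact_force": force on the tool from outside, world axes, zero at the start; "wrist_torque": the same for the moment, N m; "grip_width": finger opening in m.
Only numpy, scipy, OpenCV 4.12 (cv2) and the standard library are available. Lean on these libraries where they do the work, as an engineer would, in place of code of your own. Each camera call takes 0.05 s, during which the arm holds its last target.

## Working session

There is one attempt and no reset: what is moved stays moved. The work goes in short steps, Python scripts to look and compute and a tool call to move; the robot and the scene stay as the last step left them, time stands still between calls to the robot, and variables do not carry over. Pictures are saved under pics/ and viewed, and the job is handed in when it is done.

Besides the shell and the picture viewer there is one more tool, called after ">>>" as name(argument=value, ...), one argument or row to a line, values as JSON. carry_out: Moves the arm, as the interface text tells. Its arguments: {"type":"object","properties":{"targets":{"type":"array"},"squeeze":{"type":"number"}},"required":["targets"]}

```bash
ls; mkdir -p pics; python3 - <<'E'
from bench import r, viewer
import cv2
print(r.read_state())
for n in ["side","top","wrist"]:
    p=viewer.camera_params(n); im=viewer.camera(n)
    print(n,p)
    cv2.imwrite(f"pics/{n}0.png",im[:,:,::-1])
E
```

```text
pics
{'clock': 0.0, 'joint_pos': array([-1.48952576e+00,  2.07412018e-01,  1.54295503e+00,  5.85156004e-06,
        1.39351386e+00, -1.50533028e-01]), 'joint_vel': array([ 6.41909155e-04, -3.46622900e-04,  8.26965323e-06, -1.26704673e-03,
        2.52832315e-03,  7.68228112e-04]), 'tau': array([ 2.85321348e-04, -3.70878446e+01, -2.81415117e+01,  6.99315104e-02,
        3.62654391e-02, -1.81584410e-04]), 'tool_pos': array([ 0.13200193, -0.55880313,  0.20429486]), 'tcp_rot': array([ 0.0809627 ,  0.70239236,  0.08257963, -0.70233227]), 'contact_force': array([-0.12433791, -0.53159232, -0.38233467]), 'wrist_torque': array([0.036377  , 0.01234805, 0.02658519]), 'grip_width': 0.09407693665991859}
side {'intrinsics': array([[389.58223686,   0.        , 278.52324368],
       [  0.        , 389.58223686, 201.21913909],
       [  0.        ,   0.        ,   1.        ]]), 'k1': -0.003917683541318339, 'R': array([[-0.98310012, -0.1825991 ,  0.01310442],
       [-0.14980119,  0.76123906, -0.63093161],
       [ 0.10523194, -0.622232  , -0.77572777]]), 't': array([0.49526558, 0.09257067, 0.79632189])}
top {'intrinsics': array([[420.42516381,   0.        , 282.34213138],
       [  0.        , 420.42516381, 210.30148459],
       [  0.        ,   0.        ,   1.        ]]), 'k1': 0.006307989922978053, 'R': array([[-0.02979651, -0.99954763,  0.00408784],
       [-0.9733425 ,  0.0280844 , -0.22763051],
       [ 0.22741273, -0.01076146, -0.973739  ]]), 't': array([0.04287713, 0.49077007, 0.91728652])}
wrist {'intrinsics': array([[319.1292424 ,   0.        , 281.00496279],
       [  0.        , 319.1292424 , 208.60202064],
       [  0.        ,   0.        ,   1.        ]]), 'k1': -0.02105138264059651, 'R': array([[ 0.22951533, -0.97330368, -0.00163204],
       [-0.94338794, -0.2228728 ,  0.2456561 ],
       [-0.23946172, -0.0548422 , -0.96935567]]), 't': array([-0.57393673, -0.02447709,  0.39083428])}
```

View pics/side0.png

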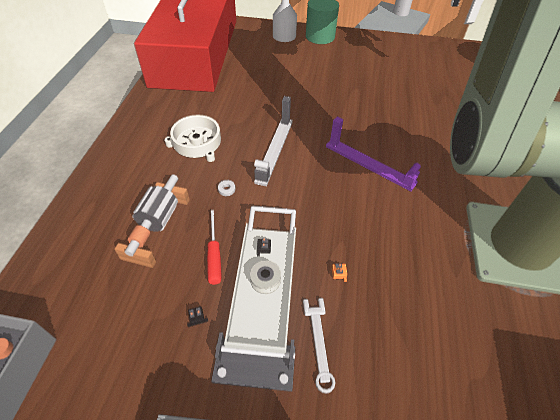

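View pics/top0.png

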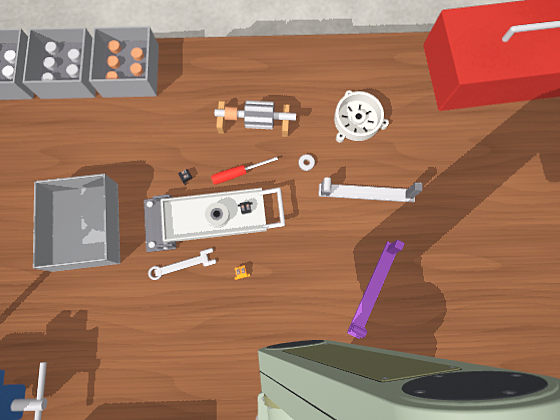

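View pics/wrist0.png

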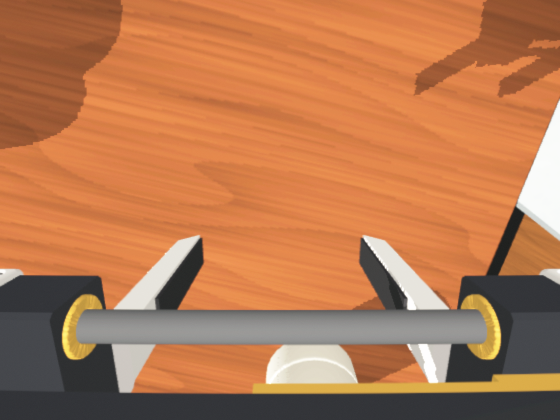

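```bash
cat > h.py <<'E'
import numpy as np, cv2
from bench import r, viewer
def cam(n): return viewer.camera_params(n)
def ray(p,u,v):
    K=p["intrinsics"]; 
    # undistort by library: k1 r^2 radial
    q=cv2.undistortPoints(np.array([[[u,v]]],float),K,np.array([p["k1"],0,0,0,0.]))[0,0]
    R=np.array(p["R"]); t=np.array(p["t"])
    return -R.T@t, R.T@np.array([q[0],q[1],1.])
def onz(p,u,v,z):
    o,d=ray(p,u,v); return o+d*(z-o[2])/d[2]
def two(p1,a,p2,b):
    o1,d1=ray(p1,*a); o2,d2=ray(p2,*b)
    s=np.linalg.lstsq(np.stack([d1,-d2],1),o2-o1,rcond=None)[0]
    A=o1+s[0]*d1;B=o2+s[1]*d2
    return (A+B)/2, np.linalg.norm(A-B)
def proj(p,X):
    q,_=cv2.projectPoints(np.array(X,float).reshape(-1,1,3),cv2.Rodrigues(np.array(p["R"]))[0],np.array(p["t"]),p["intrinsics"],np.array([p["k1"],0,0,0,0.]))
    return q[:,0]
def crop(im,x0,y0,x1,y1,s,name):
    c=cv2.resize(im[y0:y1,x0:x1,::-1],None,fx=s,fy=s,interpolation=cv2.INTER_CUBIC); cv2.imwrite("pics/"+name,c)
E
python3 - <<'E'
import cv2
from h import *
t=cv2.imread("pics/top0.png")[:,:,::-1]; s=cv2.imread("pics/side0.png")[:,:,::-1]
crop(t,135,150,435,260,2.6,"t_c.png"); crop(s,205,195,305,395,3,"s_c1.png"); crop(s,240,90,310,220,4,"s_c2.png")
E
```

```text
(no output)
```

View pics/t_c.png

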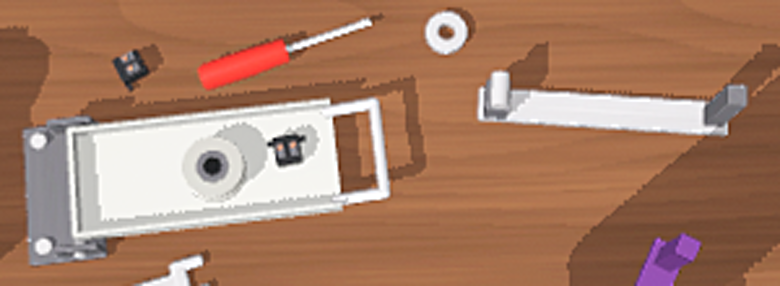

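View pics/s_c1.png

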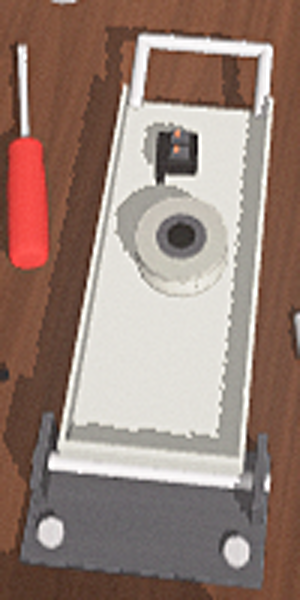

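View pics/s_c2.png

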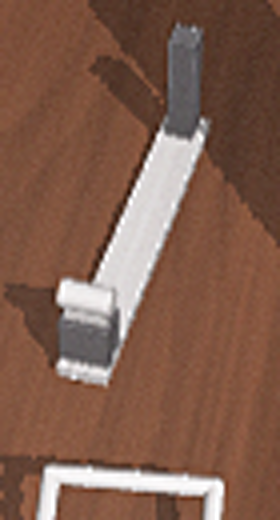

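```bash
python3 - <<'E'
from h import *
T=cam("top");S=cam("side")
t=lambda x,y:(135+x/2.6-.3,150+y/2.6-.3); s1=lambda x,y:(205+x/3-.3,195+y/3-.3); s2=lambda x,y:(240+x/4-.4,90+y/4-.4)
for n,a,b in [("hand far",t(378,99),s1(140,40)),("hand near",t(387,198),s1(268,46)),("post top",t(738,92),s2(186,34)),("nose top",t(500,76),s2(87,290)),
 ("pulley top c",t(212,166),s1(181,235)),("lip/foot far wall top",t(70,130),s1(64,443)),("foot near",t(77,237),s1(243,462))]:
    print(n,*two(T,a,S,b))
for n,a in [("bar nose far",(481,88)),("bar nose near",(479,118)),("bar post near",(726,133))]: print(n,onz(T,*t(*a),.01))
for n,a in [("bar nose far",(60,363)),("bar nose near",(107,372)),("bar post near",(207,122))]: print(n,onz(S,*s2(*a),.01))
E
```

```text
hand far [0.55485956 0.03185899 0.03030906] 0.001999257054038883
hand near [0.46311247 0.02592098 0.03683537] 0.008342311429289435
post top [ 0.5376645  -0.28521257  0.08043771] 0.0021649216709210676
nose top [ 0.56079236 -0.07848281  0.05784348] 0.006733596994953094
pulley top c [0.49323685 0.18290391 0.04459301] 0.003880393621950293
lip/foot far wall top [0.53124069 0.31365129 0.03770889] 0.0018747085432812259
foot near [0.43401453 0.30463899 0.03394529] 0.004069511719837771
bar nose far [ 0.56778296 -0.06620203  0.01      ]
bar nose near [ 0.53838242 -0.06284333  0.01      ]
bar post near [ 0.51710758 -0.29427463  0.01      ]
bar nose far [ 0.57116859 -0.06341795  0.01      ]
bar nose near [ 0.54351169 -0.06187854  0.01      ]
bar post near [ 0.52356416 -0.29055278  0.01      ]
```

```bash
python3 - <<'E'
from h import *
T=cam("top");S=cam("side")
t=lambda x,y:(135+x/2.6-.3,150+y/2.6-.3); s1=lambda x,y:(205+x/3-.3,195+y/3-.3); s2=lambda x,y:(240+x/4-.4,90+y/4-.4)
for n,a,b,z in [("hand far",t(378,99),s1(140,40),.044),("hand near",t(387,198),s1(268,46),.044),("post top",t(738,92),s2(186,34),.085),("nose top",t(500,76),s2(87,290),.065),
 ("pulley top c",t(212,166),s1(181,235),.048),("foot far wall top",t(70,130),s1(64,443),.042),("foot near",t(77,237),s1(243,462),.042),
 ("free far",t(328,101),s1(125,88),.042),("free near",t(343,207),s1(270,98),.042)]:
    A=onz(T,*a,z);B=onz(S,*b,z); print(n,A.round(4),B.round(4),((A+B)/2).round(4))
E
```

```text
hand far [0.5498 0.0321 0.044 ] [0.5529 0.0419 0.044 ] [0.5514 0.037  0.044 ]
hand near [0.4575 0.0266 0.044 ] [0.4667 0.0302 0.044 ] [0.4621 0.0284 0.044 ]
post top [ 0.5352 -0.2834  0.085 ] [ 0.5378 -0.2795  0.085 ] [ 0.5365 -0.2815  0.085 ]
nose top [ 0.5621 -0.078   0.065 ] [ 0.5557 -0.0702  0.065 ] [ 0.5589 -0.0741  0.065 ]
pulley top c [0.4905 0.1826 0.048 ] [0.4947 0.1842 0.048 ] [0.4926 0.1834 0.048 ]
foot far wall top [0.5291 0.3125 0.042 ] [0.5314 0.3148 0.042 ] [0.5303 0.3137 0.042 ]
foot near [0.4307 0.3028 0.042 ] [0.4358 0.3068 0.042 ] [0.4332 0.3048 0.042 ]
free far [0.5498 0.0778 0.042 ] [0.554  0.0816 0.042 ] [0.5519 0.0797 0.042 ]
free near [0.4508 0.0662 0.042 ] [0.4587 0.0712 0.042 ] [0.4548 0.0687 0.042 ]
```

```bash
cat >> h.py <<'E'
from scipy.spatial.transform import Rotation as Ro
def toolR(st=None):
    st=st or r.read_state(); q=st["tcp_rot"]; return Ro.from_quat([q[1],q[2],q[3],q[0]])
def plan(pos,yaxis,down=(0,0,-1)):
    """turn (units 6deg, tool axes) first, then shift in tool axes after the turn (units 30mm)"""
    st=r.read_state(); R=toolR(st)
    x=np.array(down,float); x/=np.linalg.norm(x); y=np.array(yaxis,float); y-=y@x*x; y/=np.linalg.norm(y)
    out=[]
    for sg in (1,-1):
        G=np.stack([x,sg*y,np.cross(x,sg*y)],1)
        rv=(R.inv()*Ro.from_matrix(G)).as_rotvec(degrees=True)/6
        sh=G.T@(np.array(pos)-st["tool_pos"])/.03
        print("sign",sg,"turn",rv.round(3),"shift",sh.round(3))
def show():
    st=r.read_state()
    for k in ("clock","joint_pos","tool_pos","contact_force","wrist_torque","grip_width"): print(k,np.round(st[k],4))
    print(toolR(st).as_matrix().round(3))
E
python3 - <<'E'
from h import *
show()
plan([.507,.031,.10],[.0918,-.9958,0])
E
```

```text
clock 0.15
joint_pos [-1.4895  0.2072  1.5426 -0.      1.3935 -0.1505]
tool_pos [ 0.132  -0.559   0.2046]
contact_force [-0.09    0.4158 -0.5971]
wrist_torque [0.0607 0.0242 0.0001]
grip_width 0.0939
[[-0.     0.23  -0.973]
 [ 0.002 -0.973 -0.23 ]
 [-1.    -0.002 -0.   ]]
sign 1 turn [ 1.336e+00 -1.000e-03  1.700e-02] shift [  3.486 -18.436 -14.252]
sign -1 turn [-2.8664e+01 -2.5000e-02 -2.0000e-03] shift [ 3.486 18.436 14.252]
```

>>> carry_out(
  targets=[
    [0.67, 0, 0, 0, 0, 0, 94],
    [0.67, 0, 0, 0, -0.5, -0.4, 94],
    [0, 0, 0, 0, -1, -0.78, 94],
    [0, 0, 0, 0, -1, -0.78, 94],
    [0, 0, 0, 0, -1, -0.78, 94],
    [0, 0, 0, 0, -1, -0.78, 94],
    [0, 0, 0, 0, -1, -0.78, 94],
    [0, 0, 0, 0, -1, -0.78, 94],
    [0, 0, 0, 0, -1, -0.78, 94],
    [0, 0, 0, 0, -1, -0.78, 94],
    [0, 0, 0, 0, -1, -0.78, 94],
    [0, 0, 0, 0, -1, -0.78, 94],
    [0, 0, 0, 0, -1, -0.78, 94],
    [0, 0, 0, 0, -1, -0.78, 94],
    [0, 0, 0, 0, -1, -0.78, 94],
    [0, 0, 0, 0, -1, -0.78, 80],
    [0, 0, 0, 0, -0.9, -0.7, 60],
    [0, 0, 0, 0, -0.7, -0.5, 50],
    [0, 0, 0, 0, -0.4, -0.3, 40],
    [0, 0, 0, 0, 0, 0, 40],
  ],
)

```text
clock: 1.82
tool_pos: [0.4695, -0.0283, 0.2051]
tcp_rot: [-0.033, -0.706, -0.034, 0.706]
contact_force: [0.1, 0.4, 1.0]
grip_width: 0.0636
```

```bash
python3 - <<'E'
from h import *
show()
p=cam("wrist"); print("cam pos",-p["R"].T@p["t"]); im=viewer.camera("wrist"); cv2.imwrite("pics/w1.png",im[:,:,::-1])
plan([.507,.031,.10],[.0918,-.9958,0])
E
```

```text
clock 1.8167
joint_pos [-2.4530e-01 -1.9400e-02  1.7884e+00  1.0000e-03  1.3730e+00  1.2296e+00]
tool_pos [ 0.4695 -0.0283  0.2051]
contact_force [0.1475 0.4432 0.9816]
wrist_torque [-0.0356 -0.0062 -0.0471]
grip_width 0.0636
[[-0.     0.096 -0.995]
 [ 0.001 -0.995 -0.096]
 [-1.    -0.001  0.   ]]
cam pos [ 0.54127748 -0.02142195  0.38464735]
sign 1 turn [0.026 0.009 0.   ] shift [ 3.503 -1.9   -1.456]
sign -1 turn [-2.9974e+01 -0.0000e+00  1.4000e-02] shift [3.503 1.9   1.456]
```

View pics/w1.png

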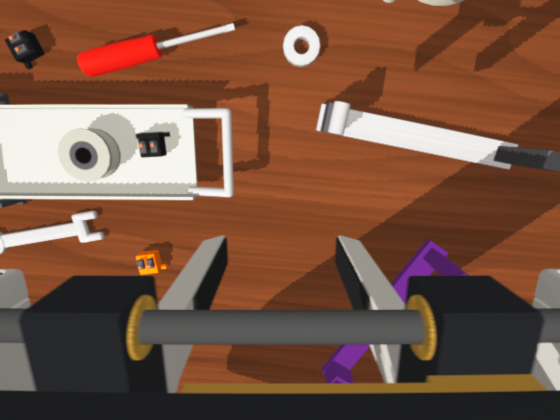

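```bash
python3 - <<'E'
from h import *
p=cam("wrist")
for n,u,v,z in [("hf",228,112,.042),("hn",228,193,.042),("hm",228.5,151.5,.042),("free far",194,107,.042),("free near",196,198,.042),("left far",0,104,.042),("pulley",82,155,.048),("nose top",338,117,.066),("bar nosefar",321,104,.01),("bar nosenear",317,130,.01),("post top near corner",498,150,.085)]:
  print(n,onz(p,u,v,z).round(4))
E
```

```text
hf [0.551 0.033 0.042]
hn [0.4659 0.0283 0.042 ]
hm [0.5108 0.0302 0.042 ]
free far [0.5527 0.0681 0.042 ]
free near [0.457  0.0631 0.042 ]
left far [0.5381 0.2705 0.042 ]
pulley [0.4936 0.183  0.048 ]
nose top [ 0.5556 -0.0765  0.066 ]
bar nosefar [ 0.5703 -0.0651  0.01  ]
bar nosenear [ 0.5417 -0.064   0.01  ]
post top near corner [ 0.5401 -0.2267  0.085 ]
```

>>> carry_out(
  targets=[
    [0, 0, 0, 0, -0.5, -0.4, 34],
    [0, 0, 0, 0, -0.7, -0.55, 34],
    [0, 0, 0, 0, -0.5, -0.4, 34],
    [0, 0, 0, 0, -0.2, -0.14, 34],
    [0, 0, 0, 0.5, 0, 0, 34],
    [0, 0, 0, 0.9, 0, 0, 34],
    [0, 0, 0, 1, 0, 0, 34],
    [0, 0, 0, 1, 0, 0, 34],
    [0, 0, 0, 0.8, 0, 0, 34],
    [0, 0, 0, 0.3, 0, 0, 34],
    [0, 0, 0, 0, 0, 0, 34],
    [0, 0, 0, 0, 0, 0, 34],
  ],
)

```text
clock: 2.87
tool_pos: [0.508, 0.0291, 0.0709]
tcp_rot: [-0.032, -0.706, -0.032, 0.706]
contact_force: [-0.6, 1.2, 0.7]
grip_width: 0.034
```

```bash
python3 - <<'E'
from h import *
show()
im=viewer.camera("wrist"); cv2.imwrite("pics/w2.png",im[:,:,::-1])
im=viewer.camera("side"); crop(im,180,150,340,400,2.4,"s2.png")
E
```

```text
clock 2.8667
joint_pos [-1.1270e-01  2.2480e-01  1.8245e+00 -3.0000e-04  1.0925e+00  1.3677e+00]
tool_pos [0.508  0.0291 0.0709]
contact_force [-0.6453  1.2017  0.6861]
wrist_torque [0.0411 0.0001 0.0536]
grip_width 0.034
[[-0.     0.09  -0.996]
 [-0.    -0.996 -0.09 ]
 [-1.     0.     0.   ]]
```

View pics/w2.png

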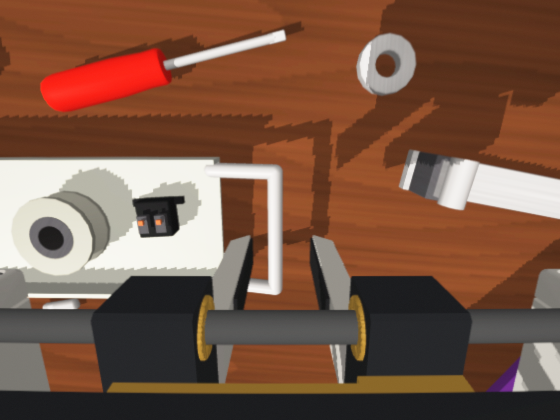

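View pics/s2.png

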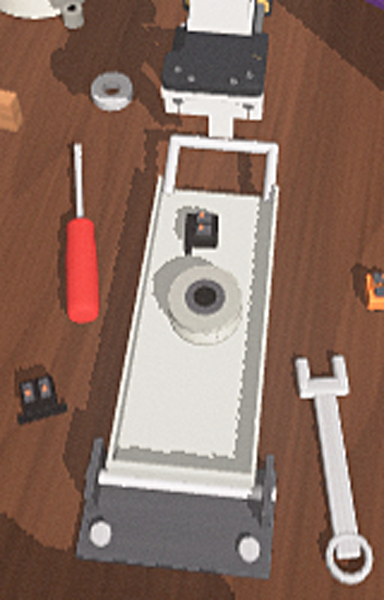

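```bash
python3 - <<'E'
from h import *
p=cam("wrist")
for n,u,v,z in [("hf",275,172,.042),("hn",277,290,.042),("hm",276,231,.042),("free far",220,158,.042),("nose top",460,185,.066),("bar nosefar",410,152,.01),("bar nosenear",403,188,.01)]:
  print(n,onz(p,u,v,z).round(4))
E
```

```text
hf [0.553  0.0374 0.042 ]
hn [0.4676 0.0285 0.042 ]
hm [0.5124 0.0332 0.042 ]
free far [0.5589 0.074  0.042 ]
nose top [ 0.5586 -0.073   0.066 ]
bar nosefar [ 0.5731 -0.0623  0.01  ]
bar nosenear [ 0.5455 -0.062   0.01  ]
```

>>> carry_out(
  targets=[
    [0, 0, 0, 0.4, -0.08, -0.07, 34],
    [0, 0, 0, 0.5, 0, 0, 34],
    [0, 0, 0, 0.4, 0, 0, 34],
    [0, 0, 0, 0.25, 0, 0, 34],
    [0, 0, 0, 0, 0, 0, 34],
    [0, 0, 0, 0, 0, 0, 34],
  ],
)

```text
clock: 3.47
tool_pos: [0.51, 0.0327, 0.0239]
tcp_rot: [-0.032, -0.706, -0.032, 0.706]
contact_force: [-0.6, 0.0, -0.3]
grip_width: 0.034
```

```bash
python3 - <<'E'
from h import *
show()
im=viewer.camera("wrist"); cv2.imwrite("pics/w3.png",im[:,:,::-1])
E
```

```text
clock 3.4667
joint_pos [-0.1055  0.3037  1.8432  0.      0.9947  1.3737]
tool_pos [0.51   0.0327 0.0239]
contact_force [-0.6131  0.0419 -0.2878]
wrist_torque [ 0.0195 -0.0302  0.0222]
grip_width 0.034
[[-0.     0.092 -0.996]
 [ 0.    -0.996 -0.092]
 [-1.    -0.     0.   ]]
```

View pics/w3.png

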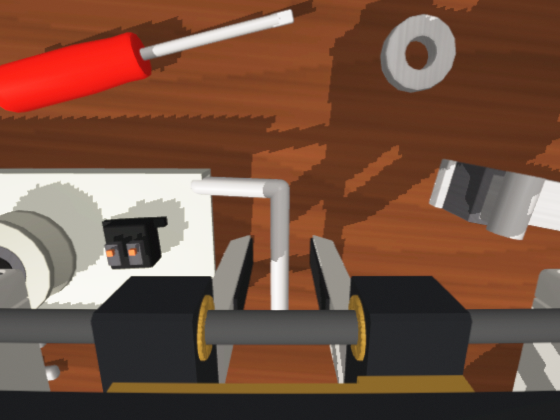

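>>> carry_out(
  targets=[
    [0, 0, 0, 0, 0, 0, 5],
    [0, 0, 0, 0, 0, 0, 5],
    [0, 0, 0, 0, 0, 0, 5],
    [0, 0, 0, 0, 0, 0, 5],
    [0, 0, 0, 0, 0, 0, 5],
    [0, 0, 0, 0, 0, 0, 5],
  ],
  squeeze=40,
)

```text
clock: 4.02
tool_pos: [0.5102, 0.0336, 0.0244]
tcp_rot: [0.031, 0.707, 0.033, -0.706]
contact_force: [-0.1, 5.2, 1.7]
grip_width: 0.0086
```

```bash
python3 - <<'E'
from h import *
show()
E
```

```text
clock 4.0167
joint_pos [-0.105   0.3028  1.8432  0.0023  0.995   1.3736]
tool_pos [0.5102 0.0336 0.0244]
contact_force [-0.1139  5.1866  1.6644]
wrist_torque [0.9593 0.0785 0.    ]
grip_width 0.0086
[[ 0.001  0.091 -0.996]
 [ 0.002 -0.996 -0.091]
 [-1.    -0.002 -0.001]]
```

>>> carry_out(
  targets=[
    [0, 0, 0, -0.093, -0.007, 0, 5],
    [0, 0, 0, -0.093, -0.008, 0, 5],
    [0, 0, 0, -0.093, -0.009, 0, 5],
    [0, 0, 0, -0.093, -0.01, 0, 5],
    [0, 0, 0, -0.093, -0.011, 0, 5],
    [0, 0, 0, -0.093, -0.012, 0, 5],
    [0, 0, 0, -0.093, -0.013, 0, 5],
    [0, 0, 0, -0.093, -0.013, 0, 5],
    [0, 0, 0, -0.093, -0.015, 0, 5],
    [0, 0, 0, -0.093, -0.015, 0, 5],
    [0, 0, 0, -0.092, -0.017, 0, 5],
    [0, 0, 0, -0.092, -0.017, 0, 5],
    [0, 0, 0, -0.092, -0.018, 0, 5],
    [0, 0, 0, -0.092, -0.019, 0, 5],
    [0, 0, 0, -0.091, -0.02, 0, 5],
    [0, 0, 0, -0.091, -0.021, 0, 5],
    [0, 0, 0, -0.091, -0.022, 0, 5],
    [0, 0, 0, -0.091, -0.023, 0, 5],
    [0, 0, 0, 0, 0, 0, 5],
  ],
)

```text
clock: 5.6
tool_pos: [0.5094, 0.0409, 0.0715]
tcp_rot: [0.032, 0.707, 0.032, -0.706]
contact_force: [7.0, 3.3, -14.6]
grip_width: 0.0087
```

```bash
python3 - <<'E'
from h import *
show()
im=viewer.camera("side"); crop(im,180,150,340,400,2.4,"s3.png")
im=viewer.camera("top"); crop(im,135,150,335,280,4,"t3.png")
E
```

```text
clock 5.6
joint_pos [-8.9600e-02  2.2700e-01  1.8200e+00  3.0000e-04  1.0933e+00  1.3894e+00]
tool_pos [0.5094 0.0409 0.0715]
contact_force [  7.0208   3.3328 -14.5881]
wrist_torque [ 0.2398 -1.2945  0.0477]
grip_width 0.0087
[[ 0.001  0.091 -0.996]
 [ 0.    -0.996 -0.091]
 [-1.    -0.    -0.001]]
```

View pics/s3.png

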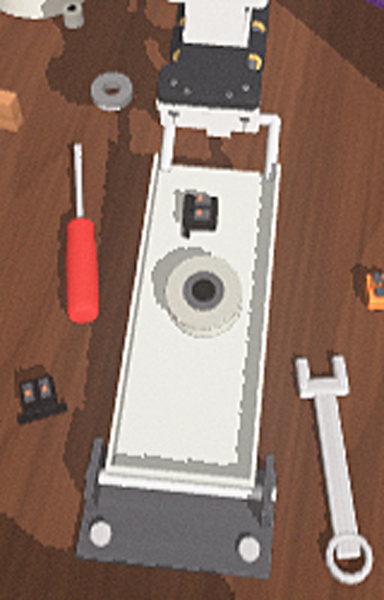

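View pics/t3.png

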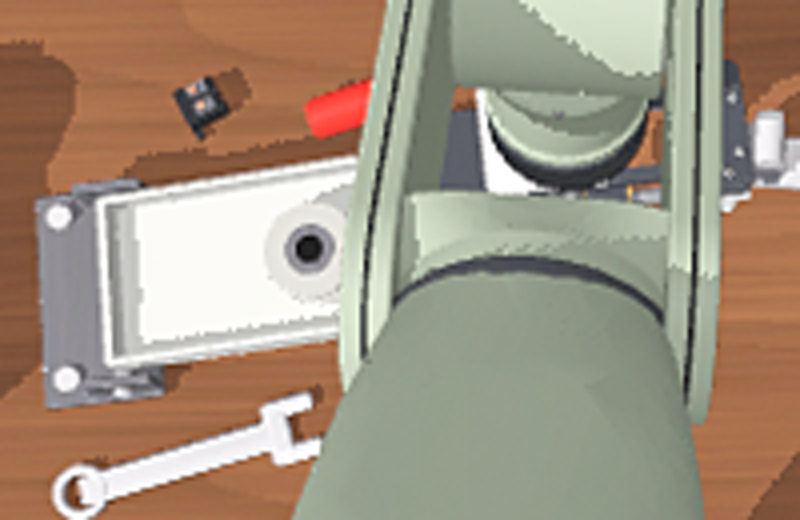

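```bash
cat >> h.py <<'E'
from scipy.optimize import brentq
H=np.array([.4818,.3092]); U=np.array([.0918,-.9958]); U/=np.linalg.norm(U)
def theta(z=None):
    z=r.read_state()["tool_pos"][2] if z is None else z
    Z=z+.019-.0034
    return brentq(lambda a:.02+.28*np.sin(a)+.02*np.cos(a)-Z,-.1,.8)
def look(name,th=None):
    th=theta() if th is None else th
    st=r.read_state(); S=cam("side"); im=viewer.camera("side"); crop(im,180,150,340,400,2.4,name)
    ex=np.array([U[0]*np.cos(th),U[1]*np.cos(th),np.sin(th)]); ez=np.array([-U[0]*np.sin(th),-U[1]*np.sin(th),np.cos(th)]); ey=np.cross(ez,ex)
    O=np.array([*H,.02])
    q=proj(S,[O+ex*a+ey*b+ez*.004 for a,b in ((.01,-.046),(.01,.046),(.235,.046),(.235,-.046))]).astype(np.int32)
    m=np.zeros(im.shape[:2],np.uint8); cv2.fillPoly(m,[q],255)
    d=((im.max(2)<75)&(m>0)).astype(np.uint8)
    n,l,s,c=cv2.connectedComponentsWithStats(d)
    print("theta",round(th,4),"clock",round(st["clock"],2),"F",st["contact_force"].round(1),"tool",st["tool_pos"].round(4))
    for i in range(1,n):
        if s[i,4]>=8:
            for h in (.028,.014):
                o,dd=ray(S,*c[i]); tt=(h-(o-O)@ez)/(dd@ez); P=o+dd*tt-O
                print(" blob",c[i].round(1),s[i,4],"at z",h,"x,y",(P@ex*1000).round(1),(P@ey*1000).round(1))
E
python3 - <<'E'
from h import *
look("s4.png")
E
```

```text
theta 0.1702 clock 5.7 F [  7.3   3.2 -14.5] tool [0.5094 0.0408 0.0715]
 blob [261.8 239.4] 120 at z 0.028 x,y 183.6 12.7
 blob [261.8 239.4] 120 at z 0.014 x,y 189.6 14.0
 blob [264.3 270.5] 65 at z 0.028 x,y 125.6 1.7
 blob [264.3 270.5] 65 at z 0.014 x,y 130.5 2.7
```

>>> carry_out(
  targets=[
    [0, 0, 0, -0.091, -0.023, 0, 5],
    [0, 0, 0, -0.091, -0.024, 0, 5],
    [0, 0, 0, -0.091, -0.024, 0, 5],
    [0, 0, 0, -0.091, -0.025, 0, 5],
    [0, 0, 0, 0, 0, 0, 5],
    [0, 0, 0, 0, 0, 0, 5],
  ],
)

```text
clock: 6.25
tool_pos: [0.5091, 0.0437, 0.0823]
tcp_rot: [0.032, 0.707, 0.032, -0.706]
contact_force: [7.1, 1.9, -14.3]
grip_width: 0.009
```

```bash
python3 - <<'E'
from h import *
look("s5.png")
E
```

```text
theta 0.21 clock 6.25 F [  7.1   1.9 -14.3] tool [0.5091 0.0437 0.0823]
 blob [261.5 238. ] 128 at z 0.028 x,y 184.4 12.8
 blob [261.5 238. ] 128 at z 0.014 x,y 189.9 14.1
 blob [264.1 270.1] 65 at z 0.028 x,y 125.9 1.7
 blob [264.1 270.1] 65 at z 0.014 x,y 130.1 2.7
```

>>> carry_out(
  targets=[
    [0, 0, 0, -0.09, -0.025, 0, 5],
    [0, 0, 0, -0.09, -0.026, 0, 5],
    [0, 0, 0, 0, 0, 0, 5],
    [0, 0, 0, 0, 0, 0, 5],
    [0, 0, 0, 0, 0, 0, 5],
    [0, 0, 0, 0, 0, 0, 5],
  ],
)

```text
clock: 6.8
tool_pos: [0.509, 0.0452, 0.0877]
tcp_rot: [0.032, 0.707, 0.032, -0.706]
contact_force: [7.2, 3.5, -15.0]
grip_width: 0.009
```

```bash
python3 - <<'E'
from h import *
look("s6.png")
E
```

```text
theta 0.2299 clock 6.8 F [  7.2   3.5 -15. ] tool [0.509  0.0452 0.0877]
 blob [261.6 237.3] 131 at z 0.028 x,y 184.9 12.5
 blob [261.6 237.3] 131 at z 0.014 x,y 190.1 13.8
 blob [264.  270.1] 68 at z 0.028 x,y 125.7 1.7
 blob [264.  270.1] 68 at z 0.014 x,y 129.6 2.7
```

>>> carry_out(
  targets=[
    [0, 0, 0, -0.09, -0.026, 0, 5],
    [0, 0, 0, -0.09, -0.027, 0, 5],
    [0, 0, 0, 0, 0, 0, 5],
    [0, 0, 0, 0, 0, 0, 5],
    [0, 0, 0, 0, 0, 0, 5],
    [0, 0, 0, 0, 0, 0, 5],
  ],
)

```text
clock: 7.35
tool_pos: [0.5089, 0.0468, 0.093]
tcp_rot: [0.032, 0.707, 0.032, -0.706]
contact_force: [7.3, 2.5, -14.5]
grip_width: 0.0088
```

```bash
python3 - <<'E'
from h import *
look("s7.png")
E
```

```text
theta 0.2498 clock 7.35 F [  7.3   2.5 -14.5] tool [0.5089 0.0468 0.093 ]
 blob [261.6 236.5] 138 at z 0.028 x,y 185.6 12.3
 blob [261.6 236.5] 138 at z 0.014 x,y 190.6 13.6
 blob [264.1 270. ] 67 at z 0.028 x,y 125.7 1.4
 blob [264.1 270. ] 67 at z 0.014 x,y 129.3 2.4
```

>>> carry_out(
  targets=[
    [0, 0, 0, -0.09, -0.027, 0, 5],
    [0, 0, 0, -0.09, -0.028, 0, 5],
    [0, 0, 0, 0, 0, 0, 5],
    [0, 0, 0, 0, 0, 0, 5],
    [0, 0, 0, 0, 0, 0, 5],
    [0, 0, 0, 0, 0, 0, 5],
  ],
)

```text
clock: 7.9
tool_pos: [0.5087, 0.0486, 0.0983]
tcp_rot: [0.032, 0.707, 0.033, -0.706]
contact_force: [8.6, 3.3, -15.3]
grip_width: 0.0084
```

```bash
python3 - <<'E'
from h import *
look("s8.png")
E
```

```text
theta 0.2699 clock 7.9 F [  8.6   3.3 -15.3] tool [0.5087 0.0486 0.0983]
 blob [261.6 235.9] 129 at z 0.028 x,y 186.1 12.1
 blob [261.6 235.9] 129 at z 0.014 x,y 190.7 13.3
 blob [263.9 269.9] 69 at z 0.028 x,y 125.8 1.5
 blob [263.9 269.9] 69 at z 0.014 x,y 129.2 2.5
```

>>> carry_out(
  targets=[
    [0, 0, 0, -0.089, -0.029, 0, 5],
    [0, 0, 0, -0.089, -0.03, 0, 5],
    [0, 0, 0, 0, 0, 0, 5],
    [0, 0, 0, 0, 0, 0, 5],
    [0, 0, 0, 0, 0, 0, 5],
    [0, 0, 0, 0, 0, 0, 5],
  ],
)

```text
clock: 8.45
tool_pos: [0.5085, 0.0504, 0.1035]
tcp_rot: [0.032, 0.707, 0.033, -0.706]
contact_force: [6.9, 2.6, -16.0]
grip_width: 0.0089
```

```bash
python3 - <<'E'
from h import *
look("s9.png")
E
```

```text
theta 0.2896 clock 8.45 F [  6.9   2.6 -16. ] tool [0.5085 0.0504 0.1035]
 blob [261.6 235.4] 144 at z 0.028 x,y 186.3 11.9
 blob [261.6 235.4] 144 at z 0.014 x,y 190.6 13.1
 blob [263.7 269.9] 70 at z 0.028 x,y 125.7 1.7
 blob [263.7 269.9] 70 at z 0.014 x,y 128.7 2.7
```

>>> carry_out(
  targets=[
    [0, 0, 0, -0.089, -0.03, 0, 5],
    [0, 0, 0, -0.089, -0.031, 0, 5],
    [0, 0, 0, 0, 0, 0, 5],
    [0, 0, 0, 0, 0, 0, 5],
    [0, 0, 0, 0, 0, 0, 5],
    [0, 0, 0, 0, 0, 0, 5],
  ],
)

```text
clock: 9.0
tool_pos: [0.5083, 0.0524, 0.1088]
tcp_rot: [0.032, 0.707, 0.033, -0.706]
contact_force: [7.7, 4.6, -15.3]
grip_width: 0.0089
```

```bash
python3 - <<'E'
from h import *
look("s10.png")
E
```

```text
theta 0.3098 clock 9.0 F [  7.7   4.6 -15.3] tool [0.5083 0.0524 0.1088]
 blob [261.4 234.8] 134 at z 0.028 x,y 186.9 12.1
 blob [261.4 234.8] 134 at z 0.014 x,y 190.9 13.3
 blob [263.7 269.9] 70 at z 0.028 x,y 125.8 1.6
 blob [263.7 269.9] 70 at z 0.014 x,y 128.5 2.6
```

>>> carry_out(
  targets=[
    [0, 0, 0, -0.088, -0.032, 0, 5],
    [0, 0, 0, -0.088, -0.032, 0, 5],
    [0, 0, 0, 0, 0, 0, 5],
    [0, 0, 0, 0, 0, 0, 5],
    [0, 0, 0, 0, 0, 0, 5],
    [0, 0, 0, 0, 0, 0, 5],
  ],
)

```text
clock: 9.55
tool_pos: [0.5082, 0.0545, 0.114]
tcp_rot: [0.032, 0.707, 0.033, -0.706]
contact_force: [8.0, 4.4, -16.3]
grip_width: 0.0083
```

```bash
python3 - <<'E'
from h import *
look("s11.png")
E
```

```text
theta 0.3296 clock 9.55 F [  8.    4.4 -16.3] tool [0.5082 0.0545 0.114 ]
 blob [261.  234.3] 149 at z 0.028 x,y 187.1 12.4
 blob [261.  234.3] 149 at z 0.014 x,y 190.9 13.7
 blob [263.5 270. ] 72 at z 0.028 x,y 125.7 1.7
 blob [263.5 270. ] 72 at z 0.014 x,y 128.1 2.7
```

>>> carry_out(
  targets=[
    [0, 0, 0, -0.087, -0.033, 0, 5],
    [0, 0, 0, -0.087, -0.034, 0, 5],
    [0, 0, 0, 0, 0, 0, 5],
    [0, 0, 0, 0, 0, 0, 5],
    [0, 0, 0, 0, 0, 0, 5],
    [0, 0, 0, 0, 0, 0, 5],
  ],
)

```text
clock: 10.1
tool_pos: [0.508, 0.0566, 0.1191]
tcp_rot: [0.032, 0.707, 0.033, -0.706]
contact_force: [8.4, 4.4, -16.2]
grip_width: 0.0087
```

```bash
python3 - <<'E'
from h import *
look("s12.png")
E
```

```text
theta 0.3496 clock 10.1 F [  8.4   4.4 -16.2] tool [0.508  0.0566 0.1191]
 blob [260.9 233.4] 140 at z 0.028 x,y 188.2 12.4
 blob [260.9 233.4] 140 at z 0.014 x,y 191.7 13.7
 blob [263.4 270. ] 71 at z 0.028 x,y 125.8 1.6
 blob [263.4 270. ] 71 at z 0.014 x,y 127.9 2.6
```

>>> carry_out(
  targets=[
    [0, 0, 0, -0.087, -0.034, 0, 5],
    [0, 0, 0, -0.087, -0.035, 0, 5],
    [0, 0, 0, 0, 0, 0, 5],
    [0, 0, 0, 0, 0, 0, 5],
    [0, 0, 0, 0, 0, 0, 5],
    [0, 0, 0, 0, 0, 0, 5],
  ],
)

```text
clock: 10.65
tool_pos: [0.5078, 0.0589, 0.1242]
tcp_rot: [0.032, 0.707, 0.033, -0.706]
contact_force: [8.2, 4.4, -17.2]
grip_width: 0.0087
```

```bash
python3 - <<'E'
from h import *
look("s13.png")
E
```

```text
theta 0.3694 clock 10.65 F [  8.2   4.4 -17.2] tool [0.5078 0.0589 0.1242]
 blob [260.7 233.1] 145 at z 0.028 x,y 188.4 12.5
 blob [260.7 233.1] 145 at z 0.014 x,y 191.6 13.7
 blob [263.2 270.1] 71 at z 0.028 x,y 125.8 1.7
 blob [263.2 270.1] 71 at z 0.014 x,y 127.7 2.8
```

View pics/s13.png

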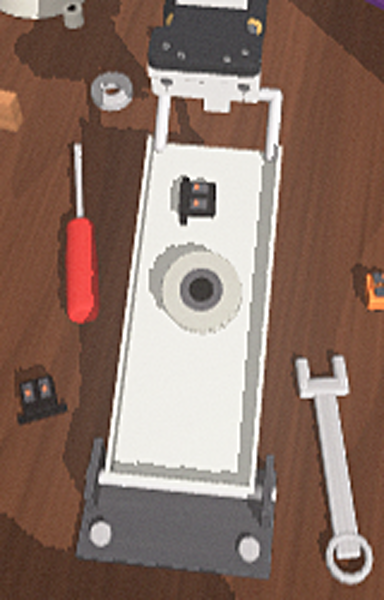

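>>> carry_out(
  targets=[
    [0, 0, 0, -0.086, -0.036, 0, 5],
    [0, 0, 0, -0.086, -0.036, 0, 5],
    [0, 0, 0, 0, 0, 0, 5],
    [0, 0, 0, 0, 0, 0, 5],
    [0, 0, 0, 0, 0, 0, 5],
    [0, 0, 0, 0, 0, 0, 5],
  ],
)

```text
clock: 11.2
tool_pos: [0.5076, 0.0611, 0.1292]
tcp_rot: [0.031, 0.707, 0.033, -0.706]
contact_force: [8.0, 5.4, -17.0]
grip_width: 0.0087
```

```bash
python3 - <<'E'
from h import *
look("s14.png")
E
```

```text
theta 0.3894 clock 11.2 F [  8.    5.4 -17. ] tool [0.5076 0.0611 0.1292]
 blob [260.8 233.1] 137 at z 0.028 x,y 188.3 12.1
 blob [260.8 233.1] 137 at z 0.014 x,y 191.2 13.3
 blob [263.3 270.2] 73 at z 0.028 x,y 125.8 1.5
 blob [263.3 270.2] 73 at z 0.014 x,y 127.4 2.5
```

>>> carry_out(
  targets=[
    [0, 0, 0, -0.085, -0.037, 0, 5],
    [0, 0, 0, -0.043, -0.019, 0, 5],
    [0, 0, 0, 0, 0, 0, 5],
    [0, 0, 0, 0, 0, 0, 5],
    [0, 0, 0, 0, 0, 0, 5],
    [0, 0, 0, 0, 0, 0, 5],
  ],
)

```text
clock: 11.75
tool_pos: [0.5074, 0.0629, 0.1328]
tcp_rot: [0.031, 0.707, 0.033, -0.706]
contact_force: [8.8, 5.9, -19.4]
grip_width: 0.0084
```

```bash
python3 - <<'E'
from h import *
look("s15.png")
E
```

```text
theta 0.4036 clock 11.75 F [  8.8   5.9 -19.4] tool [0.5074 0.0629 0.1328]
 blob [260.5 232.6] 138 at z 0.028 x,y 188.8 12.5
 blob [260.5 232.6] 138 at z 0.014 x,y 191.6 13.7
 blob [263.1 270.3] 74 at z 0.028 x,y 125.8 1.5
 blob [263.1 270.3] 74 at z 0.014 x,y 127.2 2.6
```

>>> carry_out(
  targets=[
    [0, 0, 0, -0.085, -0.037, 0, 5],
    [0, 0, 0, -0.043, -0.019, 0, 5],
    [0, 0, 0, 0, 0, 0, 5],
    [0, 0, 0, 0, 0, 0, 5],
    [0, 0, 0, 0, 0, 0, 5],
    [0, 0, 0, 0, 0, 0, 5],
  ],
)

```text
clock: 12.3
tool_pos: [0.5072, 0.0648, 0.1364]
tcp_rot: [0.031, 0.707, 0.033, -0.706]
contact_force: [10.0, 6.2, -18.9]
grip_width: 0.0089
```

```bash
python3 - <<'E'
from h import *
look("s16.png")
E
```

```text
theta 0.4183 clock 12.3 F [ 10.    6.2 -18.9] tool [0.5072 0.0648 0.1364]
 blob [260.5 232.3] 140 at z 0.028 x,y 189.4 12.2
 blob [260.5 232.3] 140 at z 0.014 x,y 191.9 13.5
 blob [262.  281.1] 68 at z 0.028 x,y 108.6 1.5
 blob [262.  281.1] 68 at z 0.014 x,y 109.4 2.5
```

Sliding (125.8 → 108.6 mm). Hold still and watch.

>>> carry_out(
  targets=[
    [0, 0, 0, 0, 0, 0, 5],
    [0, 0, 0, 0, 0, 0, 5],
    [0, 0, 0, 0, 0, 0, 5],
    [0, 0, 0, 0, 0, 0, 5],
    [0, 0, 0, 0, 0, 0, 5],
    [0, 0, 0, 0, 0, 0, 5],
    [0, 0, 0, 0, 0, 0, 5],
    [0, 0, 0, 0, 0, 0, 5],
  ],
)

```text
clock: 13.02
tool_pos: [0.5072, 0.0648, 0.1364]
tcp_rot: [0.031, 0.707, 0.033, -0.706]
contact_force: [9.6, 6.7, -19.8]
grip_width: 0.0085
```

```bash
python3 - <<'E'
from h import *
look("s17.png")
E
```

```text
theta 0.4182 clock 13.02 F [  9.6   6.7 -19.8] tool [0.5072 0.0648 0.1364]
 blob [260.6 232.4] 135 at z 0.028 x,y 189.2 12.0
 blob [260.6 232.4] 135 at z 0.014 x,y 191.7 13.3
 blob [256.6 331.9] 84 at z 0.028 x,y 28.8 2.2
 blob [256.6 331.9] 84 at z 0.014 x,y 27.9 3.3
```

View pics/s17.png

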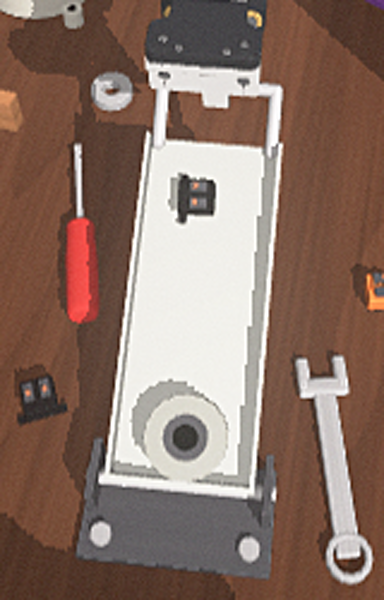

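>>> carry_out(
  targets=[
    [0, 0, 0, 0, 0, 0, 12],
    [0, 0, 0, 0, 0, 0, 20],
    [0, 0, 0, 0, 0, 0, 34],
    [0, 0, 0, 0, 0, 0, 34],
    [0, 0, 0, 0, 0, 0, 34],
    [0, 0, 0, 0, 0, 0, 34],
  ],
)

```text
clock: 13.57
tool_pos: [0.5074, 0.0629, 0.1407]
tcp_rot: [0.032, 0.707, 0.032, -0.706]
contact_force: [0.2, 0.2, -0.4]
grip_width: 0.0337
```

```bash
python3 - <<'E'
from h import *
show(); look("s18.png",.4182)
im=viewer.camera("wrist"); cv2.imwrite("pics/w18.png",im[:,:,::-1])
E
```

```text
clock 13.5667
joint_pos [-4.5700e-02  1.3560e-01  1.7654e+00 -5.0000e-04  1.2397e+00  1.4340e+00]
tool_pos [0.5074 0.0629 0.1407]
contact_force [ 0.2068  0.1902 -0.3903]
wrist_torque [-0.0638  0.0329 -0.0257]
grip_width 0.0337
[[ 0.001  0.091 -0.996]
 [-0.    -0.996 -0.091]
 [-1.     0.001 -0.001]]
theta 0.4182 clock 13.57 F [ 0.2  0.2 -0.4] tool [0.5074 0.0629 0.1407]
 blob [260.2 232.3] 136 at z 0.028 x,y 189.3 12.7
 blob [260.2 232.3] 136 at z 0.014 x,y 191.8 13.9
 blob [256.6 331.8] 84 at z 0.028 x,y 28.9 2.2
 blob [256.6 331.8] 84 at z 0.014 x,y 28.0 3.2
```

View pics/w18.png

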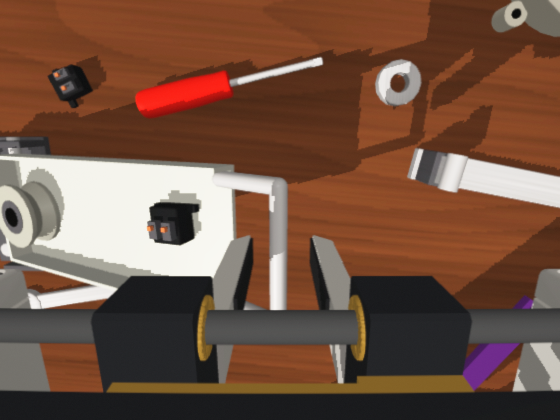

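>>> carry_out(
  targets=[
    [0, 0, 0, -0.4, 0, 0, 34],
    [0, 0, 0, -0.8, 0, 0, 34],
    [0, 0, 0, -1, 0, 0, 34],
    [0, 0, 0, -0.8, 0, 0, 34],
    [0, 0, 0, -0.2, 0.4, 0.1, 40],
    [0, 0, 0, 0, 0.9, 0.25, 50],
    [0, 0, 0, 0, 1, 0.3, 50],
    [0, 0, 0, 0, 1, 0.3, 50],
    [0, 0, 0, 0, 1, 0.3, 50],
    [0, 0, 0, 0, 1, 0.3, 50],
    [0, 0, 0, 0, 1, 0.3, 50],
    [0, 0, 0, 0, 1, 0.3, 50],
    [0, 0, 0, 0, 1, 0.3, 50],
    [0, 0, 0, 0, 0.9, 0.25, 50],
    [0, 0, 0, 0, 0.7, 0.1, 50],
    [0, 0, 0, 0, 0, 0, 50],
    [0, 0, 0, 0, 0, 0, 50],
  ],
)

```text
clock: 15.08
tool_pos: [0.4493, -0.241, 0.235]
tcp_rot: [-0.031, -0.706, -0.032, 0.707]
contact_force: [-0.3, 0.3, -0.7]
grip_width: 0.0497
```

```bash
python3 - <<'E'
from h import *
show()
im=viewer.camera("wrist"); cv2.imwrite("pics/w19.png",im[:,:,::-1])
im=viewer.camera("side"); crop(im,180,60,380,380,1.8,"s19.png")
E
```

```text
clock 15.0833
joint_pos [-6.6230e-01  4.6000e-02  1.6597e+00  1.0000e-04  1.4382e+00  8.1990e-01]
tool_pos [ 0.4493 -0.241   0.235 ]
contact_force [-0.32    0.3079 -0.6629]
wrist_torque [0.0528 0.0333 0.0238]
grip_width 0.0497
[[-0.002  0.089 -0.996]
 [ 0.001 -0.996 -0.089]
 [-1.    -0.002  0.002]]
```

View pics/w19.png

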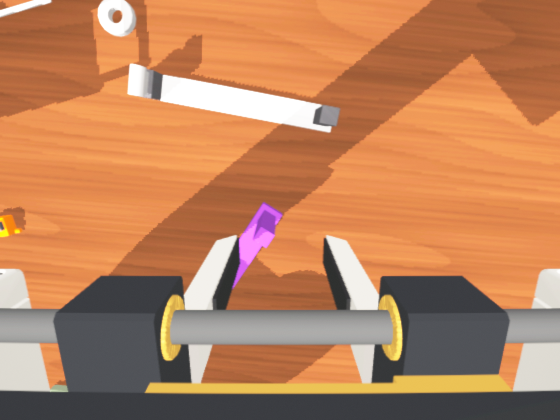

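View pics/s19.png

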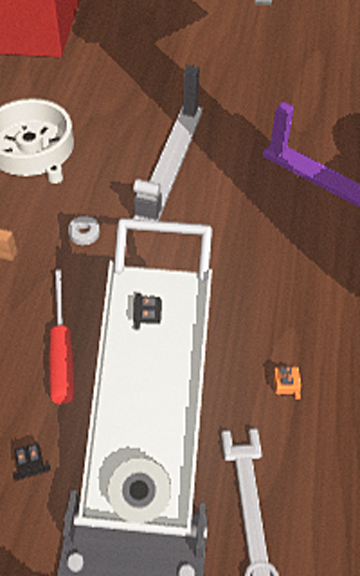

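```bash
python3 - <<'E'
from h import *
im=cv2.imread("pics/w19.png")[:,:,::-1]; crop(im,120,55,350,140,3.4,"w19c.png")
E
```

```text
(no output)
```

View pics/w19c.png

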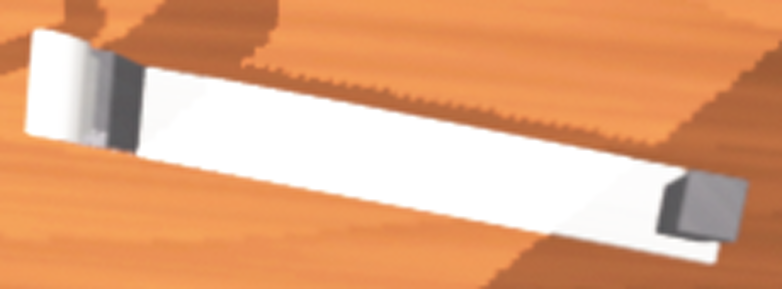

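```bash
python3 - <<'E'
from h import *
p=cam("wrist"); f=lambda x,y:(120+x/3.4-.35,55+y/3.4-.35)
P=[onz(p,*f(*a),.085) for a in ((687,172),(748,180),(738,241),(680,236))]
print(np.round(P,4), np.mean(P,0).round(4))
for a in ((145,67),(660,165),(137,157),(716,263)): print(onz(p,*f(*a),.01).round(4))
for z in (.059,.066,.072): print(onz(p,*f(65,40),z).round(4),onz(p,*f(55,135),z).round(4))
E
```

```text
[[ 0.5468 -0.2707  0.085 ]
 [ 0.5462 -0.2886  0.085 ]
 [ 0.5288 -0.288   0.085 ]
 [ 0.5287 -0.2708  0.085 ]] [ 0.5376 -0.2795  0.085 ]
[ 0.5704 -0.0862  0.01  ]
[ 0.5539 -0.2694  0.01  ]
[ 0.54   -0.0835  0.01  ]
[ 0.522  -0.2936  0.01  ]
[ 0.5703 -0.0794  0.059 ] [ 0.5422 -0.0759  0.059 ]
[ 0.5693 -0.0824  0.066 ] [ 0.5418 -0.079   0.066 ]
[ 0.5685 -0.085   0.072 ] [ 0.5414 -0.0817  0.072 ]
```

>>> carry_out(
  targets=[
    [-0.5, 0, 0, 0, 0, 0, 50],
    [-0.9, 0, 0, 0, 0, 0, 50],
    [-1, 0, 0, 0, 0, 0, 50],
    [-1, 0, 0, 0, 0, 0, 50],
    [-1, 0, 0, 0, 0, 0, 50],
    [-1, 0, 0, 0, 0, 0, 50],
    [-1, 0, 0, 0, 0, 0, 50],
    [-1, 0, 0, 0, 0, 0, 50],
    [-1, 0, 0, 0, 0, 0, 50],
    [-1, 0, 0, 0, 0, 0, 50],
    [-1, 0, 0, 0, 0, 0, 50],
    [-1, 0, 0, 0, 0, 0, 50],
    [-1, 0, 0, 0, 0, 0, 50],
    [-0.9, 0.3, 0, 0, 0, 0, 50],
    [0, 0.9, 0, 0, 0, 0, 50],
    [0, 1, 0, 0, 0, 0, 50],
    [0, 1, 0, 0, 0, 0, 50],
    [0, 0.8, 0, 0, 0, 0, 50],
    [0, 0.17, 0, 0, 0, 0, 50],
    [0, 0, 0, 0, 0, 0, 50],
  ],
)

```text
clock: 16.85
tool_pos: [0.4502, -0.2399, 0.2349]
tcp_rot: [0.362, 0.622, 0.57, -0.396]
contact_force: [-0.7, 0.1, -0.1]
grip_width: 0.0501
```

```bash
python3 - <<'E'
from h import *
show()
c=np.array([.0875,.996,0]);c/=np.linalg.norm(c); a=np.radians(25); x=np.cos(a)*np.array([0,0,-1])+np.sin(a)*c
P=np.array([.5376,-.2795,.06])
plan(P+.019*x-.09*x,[.996,-.0875,0],x)
plan(P+.019*x,[.996,-.0875,0],x)
E
```

```text
clock 16.85
joint_pos [-0.869   0.2245  1.5257  0.3079  1.7038 -0.789 ]
tool_pos [ 0.4502 -0.2399  0.2349]
contact_force [-0.6593  0.117  -0.1414]
wrist_torque [-0.2257  0.0255 -0.0407]
grip_width 0.0501
[[ 0.036  0.996 -0.079]
 [ 0.422 -0.087 -0.902]
 [-0.906 -0.001 -0.424]]
sign 1 turn [ 0.002 -0.013  0.007] shift [2.47  3.018 3.424]
sign -1 turn [-2.9998e+01 -1.1000e-02 -2.1000e-02] shift [ 2.47  -3.018 -3.424]
sign 1 turn [ 0.002 -0.013  0.007] shift [5.47  3.018 3.424]
sign -1 turn [-2.9998e+01 -1.1000e-02 -2.1000e-02] shift [ 5.47  -3.018 -3.424]
```

>>> carry_out(
  targets=[
    [0, 0, 0, 0, 0.4, 0.4, 50],
    [0, 0, 0, 0, 0.7, 0.8, 50],
    [0, 0, 0, 0, 0.8, 0.9, 50],
    [0, 0, 0, 0, 0.7, 0.8, 50],
    [0, 0, 0, 0.3, 0.42, 0.52, 50],
    [0, 0, 0, 0.8, 0, 0, 50],
    [0, 0, 0, 0.9, 0, 0, 50],
    [0, 0, 0, 0.47, 0, 0, 50],
    [0, 0, 0, 0, 0, 0, 50],
    [0, 0, 0, 0, 0, 0, 50],
  ],
)

```text
clock: 17.68
tool_pos: [0.536, -0.3072, 0.1258]
tcp_rot: [0.364, 0.621, 0.571, -0.395]
contact_force: [-0.5, -1.0, 0.0]
grip_width: 0.0499
```

```bash
python3 - <<'E'
from h import *
show()
c=np.array([.0875,.996,0]);c/=np.linalg.norm(c); a=np.radians(25); x=np.cos(a)*np.array([0,0,-1])+np.sin(a)*c
P=np.array([.5376,-.2795,.06])
plan(P+.019*x,[.996,-.0875,0],x)
im=viewer.camera("wrist"); cv2.imwrite("pics/w20.png",im[:,:,::-1])
im=viewer.camera("side"); crop(im,180,0,420,240,2.4,"s20.png")
E
```

```text
clock 17.6833
joint_pos [-0.8363  0.5447  1.3232  0.3142  1.5816 -0.7984]
tool_pos [ 0.536  -0.3072  0.1258]
contact_force [-0.4898 -1.033   0.0418]
wrist_torque [-0.2336 -0.113   0.0006]
grip_width 0.0499
[[ 0.036  0.996 -0.076]
 [ 0.421 -0.084 -0.903]
 [-0.906  0.001 -0.423]]
sign 1 turn [ 0.036 -0.003  0.011] shift [ 3.013 -0.026  0.088]
sign -1 turn [-2.9964e+01 -1.8000e-02 -5.0000e-03] shift [ 3.013  0.026 -0.088]
```

View pics/w20.png

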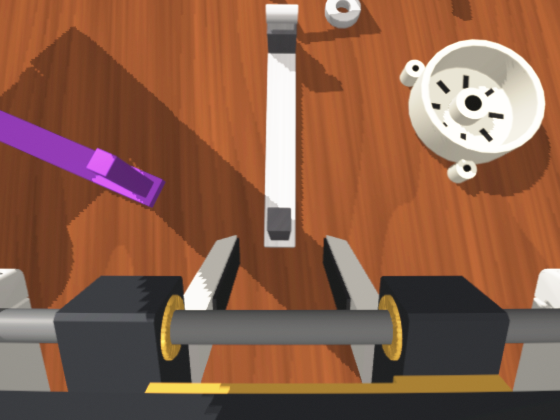

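View pics/s20.png

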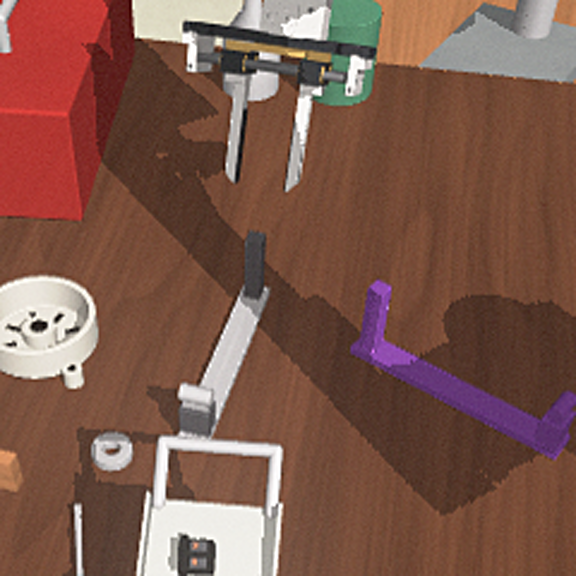

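>>> carry_out(
  targets=[
    [0, 0, 0, 0.4, 0, 0.04, 44],
    [0, 0, 0, 0.7, 0, 0.04, 40],
    [0, 0, 0, 0.8, 0, 0, 40],
    [0, 0, 0, 0.7, 0, 0, 40],
    [0, 0, 0, 0.4, 0, 0, 40],
    [0, 0, 0, 0, 0, 0, 40],
    [0, 0, 0, 0, 0, 0, 40],
  ],
)

```text
clock: 18.37
tool_pos: [0.5389, -0.2736, 0.0433]
tcp_rot: [0.363, 0.622, 0.57, -0.395]
contact_force: [1.0, 0.4, 0.5]
grip_width: 0.0399
```

```bash
python3 - <<'E'
from h import *
show()
im=viewer.camera("wrist"); cv2.imwrite("pics/w21.png",im[:,:,::-1])
E
```

```text
clock 18.3667
joint_pos [-0.7998  0.6046  1.421   0.3303  1.4199 -0.8141]
tool_pos [ 0.5389 -0.2736  0.0433]
contact_force [0.9705 0.3934 0.5489]
wrist_torque [-0.1805 -0.0711  0.0283]
grip_width 0.0399
[[ 0.038  0.996 -0.078]
 [ 0.421 -0.086 -0.903]
 [-0.906  0.001 -0.423]]
```

View pics/w21.png

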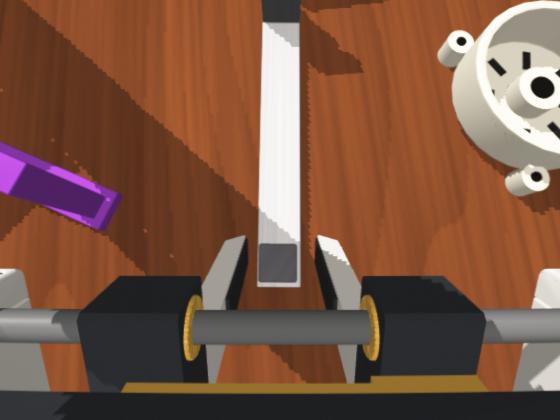

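>>> carry_out(
  targets=[
    [0, 0, 0, 0, 0, 0, 25],
    [0, 0, 0, 0, 0, 0, 12],
    [0, 0, 0, 0, 0, 0, 12],
    [0, 0, 0, 0, 0, 0, 12],
    [0, 0, 0, 0, 0, 0, 12],
    [0, 0, 0, 0, 0, 0, 12],
  ],
  squeeze=35,
)

```text
clock: 18.92
tool_pos: [0.5389, -0.2745, 0.044]
tcp_rot: [0.364, 0.622, 0.57, -0.396]
contact_force: [-1.5, -1.7, 5.0]
grip_width: 0.0175
```

```bash
python3 - <<'E'
from h import *
show()
# pinch; world-vertical turn by +10.3deg about post: as tool-axis turn, with shift
st=r.read_state();R=toolR(st).as_matrix(); pinch=st["tool_pos"]-.019*R[:,0]; print("pinch",pinch)
c=np.array([-R[1,1],0,0]); 
d=np.array([-R[1,1],R[0,1]]); print("chock dir deg",np.degrees(np.arctan2(R[0,1],-R[1,1])))
print("line across offset of pinch from chute axis:", (pinch[:2]-H)@np.array([-U[1],U[0]]), "along",(pinch[:2]-H)@U)
print("world z in tool",R.T@[0,0,1])
E
```

```text
clock 18.9167
joint_pos [-0.8004  0.6036  1.4204  0.3295  1.4205 -0.8142]
tool_pos [ 0.5389 -0.2745  0.044 ]
contact_force [-1.4945 -1.6901  5.0176]
wrist_torque [-0.1333  0.4578  0.2903]
grip_width 0.0175
[[ 0.038  0.996 -0.078]
 [ 0.42  -0.086 -0.903]
 [-0.907  0.002 -0.422]]
pinch [ 0.53813995 -0.28244695  0.06126505]
chock dir deg 85.04380156601533
line across offset of pinch from chute axis: 0.0017900903384016986 along 0.5943207059336244
world z in tool [-0.90665624  0.00187988 -0.421866  ]
```

>>> carry_out(
  targets=[
    [-0.2, 0, -0.09, -0.025, -0.02, -0.012, 12],
    [-0.4, 0, -0.187, 0, -0.03, 0, 12],
    [-0.4, 0, -0.187, 0, -0.03, 0, 12],
    [-0.35, 0, -0.163, 0, -0.02, 0, 12],
    [-0.192, 0, -0.09, 0, -0.01, 0, 12],
    [0, 0, 0, 0, 0, 0, 12],
    [0, 0, 0, 0, 0, 0, 12],
  ],
)

```text
clock: 19.5
tool_pos: [0.5365, -0.2734, 0.0441]
tcp_rot: [0.398, 0.569, 0.622, -0.361]
contact_force: [4.4, -0.3, 1.0]
grip_width: 0.0179
```

```bash
cat >> h.py <<'E'
def chk():
    st=r.read_state();R=toolR(st).as_matrix(); pinch=st["tool_pos"]-.019*R[:,0]; print("pinch",pinch.round(4), "z", )
    print("chock dir deg",np.degrees(np.arctan2(R[0,1],-R[1,1])).round(2),"want",np.degrees(np.arctan2(-U[1],-U[0])).round(2))
    print("across offset mm", 1000*(pinch[:2]-H)@np.array([-U[1],U[0]]), "along mm",1000*(pinch[:2]-H)@U)
    F=st["contact_force"]; print("F along push",F[:2]@U,"across",F[:2]@np.array([-U[1],U[0]]),"z",F[2],"T",st["wrist_torque"].round(2))
    print("tool-axes unit of -U:",(R.T@[-U[0],-U[1],0]).round(3),"of up",(R.T@[0,0,1]).round(3),"clock",st["clock"].round(2))
E
python3 - <<'E'
from h import *
chk()
im=viewer.camera("wrist"); cv2.imwrite("pics/w22.png",im[:,:,::-1])
im=viewer.camera("side"); crop(im,180,60,380,380,1.8,"s22.png")
E
```

```text
pinch [ 0.5372 -0.2814  0.0613] z
chock dir deg 95.21 want 95.27
across offset mm 0.9674531204715112 along mm 593.1796665922396
F along push 0.7257117975998494 across 4.353140005859449 z 1.0165543908042451 T [-0.19 -0.9  -0.56]Traceback (most recent call last):
  File "<stdin>", line 2, in <module>
  File "h.py", line 65, in chk
    print("tool-axes unit of -U:",(R.T@[-U[0],-U[1],0]).round(3),"of up",(R.T@[0,0,1]).round(3),"clock",st["clock"].round(2))
                                                                                                        ^^^^^^^^^^^^^^^^^
AttributeError: 'float' object has no attribute 'round'
```

```bash
sed -i 's/st\["clock"\].round(2)/st["clock"]/' h.py
python3 - <<'E'
from h import *
chk()
im=viewer.camera("wrist"); cv2.imwrite("pics/w22.png",im[:,:,::-1])
im=viewer.camera("side"); crop(im,180,60,380,380,1.8,"s22.png")
E
```

```text
pinch [ 0.5372 -0.2814  0.0613] z
chock dir deg 95.21 want 95.27
across offset mm 0.9674531204715112 along mm 593.1796665922396
F along push 0.7257117975998494 across 4.353140005859449 z 1.0165543908042451 T [-0.19 -0.9  -0.56]
tool-axes unit of -U: [ 0.422 -0.001 -0.906] of up [-0.906  0.003 -0.422] clock 19.5
```

View pics/w22.png

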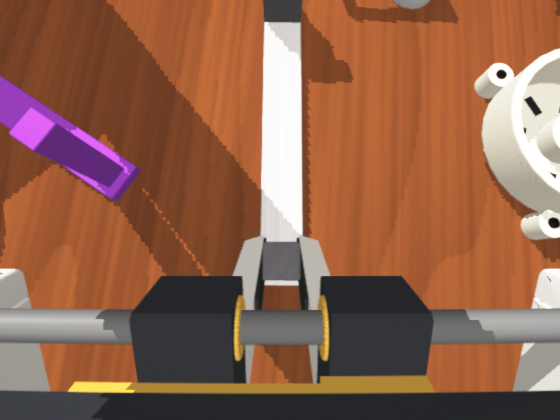

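View pics/s22.png

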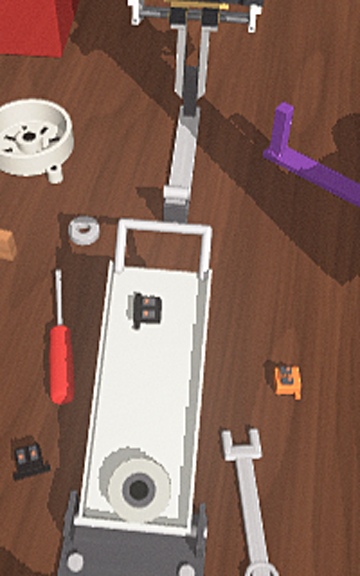

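>>> carry_out(
  targets=[
    [0, 0, 0, 0.084, 0, -0.181, 12],
    [0, 0, 0, 0.169, 0, -0.362, 12],
    [0, 0, 0, 0.253, 0, -0.544, 12],
    [0, 0, 0, 0.253, 0, -0.544, 12],
    [0, 0, 0, 0.253, 0, -0.544, 12],
    [0, 0, 0, 0.253, 0, -0.544, 12],
    [0, 0, 0, 0.253, 0, -0.544, 12],
    [0, 0, 0, 0.253, 0, -0.544, 12],
    [0, 0, 0, 0.253, 0, -0.544, 12],
    [0, 0, 0, 0.169, 0, -0.362, 12],
    [0, 0, 0, 0.084, 0, -0.181, 12],
    [0, 0, 0, 0, 0, 0, 12],
  ],
)

```text
clock: 20.6
tool_pos: [0.5195, -0.1105, 0.044]
tcp_rot: [0.397, 0.568, 0.624, -0.361]
contact_force: [0.6, 3.1, 0.1]
grip_width: 0.0179
```

```bash
python3 - <<'E'
from h import *
chk()
im=viewer.camera("wrist"); cv2.imwrite("pics/w23.png",im[:,:,::-1])
im=viewer.camera("side"); crop(im,180,60,380,380,1.8,"s23.png")
E
```

```text
pinch [ 0.5202 -0.1185  0.0612] z
chock dir deg 95.35 want 95.27
across offset mm -0.9739786476699868 along mm 429.4071658862684
F along push -3.020746115662701 across 0.8759330944410406 z 0.1298806956494975 T [-0.11 -0.13  0.02]
tool-axes unit of -U: [ 0.424  0.001 -0.905] of up [-0.905 -0.    -0.424] clock 20.6
```

View pics/w23.png

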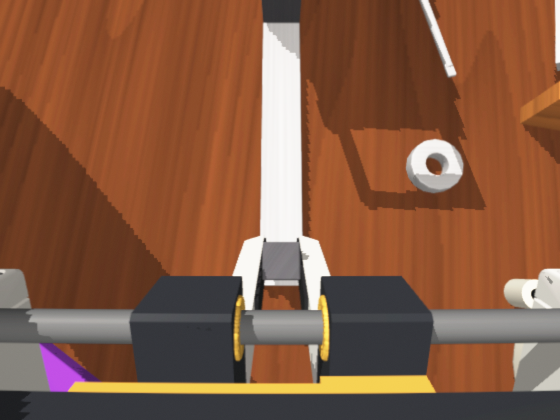

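View pics/s23.png

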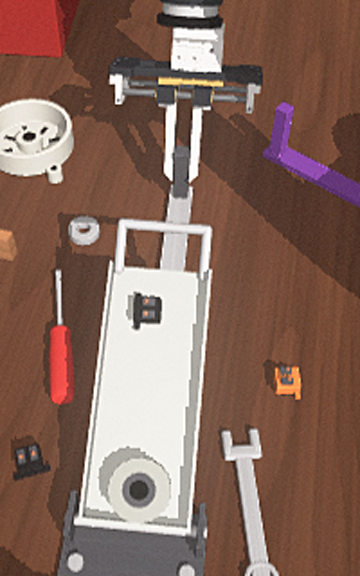

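>>> carry_out(
  targets=[
    [0, 0, 0, 0.084, 0, -0.181, 12],
    [0, 0, 0, 0.169, 0, -0.362, 12],
    [0, 0, 0, 0.211, 0, -0.453, 12],
    [0, 0, 0, 0.211, 0, -0.453, 12],
    [0, 0, 0, 0.211, 0, -0.453, 12],
    [0, 0, 0, 0.169, 0, -0.362, 12],
    [0, 0, 0, 0.084, 0, -0.181, 12],
    [0, 0, 0, 0, 0, 0, 12],
  ],
)

```text
clock: 21.37
tool_pos: [0.5125, -0.0292, 0.044]
tcp_rot: [0.397, 0.568, 0.624, -0.361]
contact_force: [0.3, 2.3, -1.5]
grip_width: 0.0174
```

```bash
python3 - <<'E'
from h import *
chk()
look("s24.png",.418)
im=viewer.camera("wrist"); cv2.imwrite("pics/w24.png",im[:,:,::-1])
im=viewer.camera("side"); crop(im,180,60,380,380,1.8,"s24.png")
E
```

```text
pinch [ 0.5132 -0.0372  0.0612] z
chock dir deg 95.36 want 95.27
across offset mm -0.5331184616113538 along mm 347.81711545101035
F along push -2.212674859910125 across 0.5190949246041795 z -1.4687940375854471 T [-0.32 -0.23 -0.08]
tool-axes unit of -U: [ 0.425  0.002 -0.905] of up [-0.905  0.001 -0.425] clock 21.3667
theta 0.418 clock 21.37 F [ 0.3  2.3 -1.5] tool [ 0.5125 -0.0292  0.044 ]
 blob [260.7 232.2] 131 at z 0.028 x,y 189.5 12.0
 blob [260.7 232.2] 131 at z 0.014 x,y 192.1 13.2
 blob [256.6 331.9] 85 at z 0.028 x,y 28.8 2.1
 blob [256.6 331.9] 85 at z 0.014 x,y 27.9 3.2
```

View pics/w24.png

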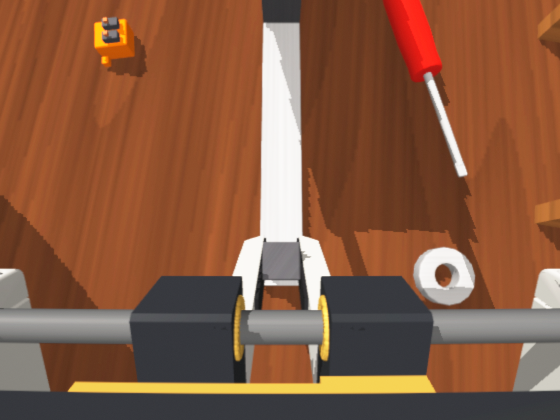

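View pics/s24.png

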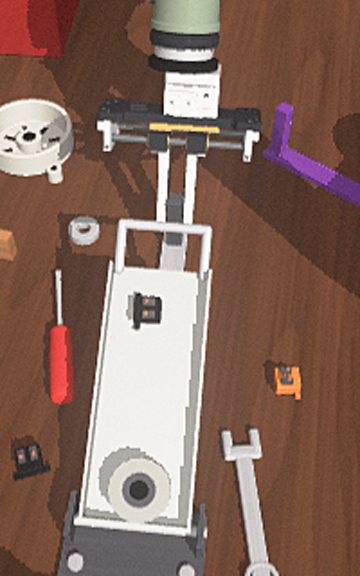

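```bash
python3 - <<'E'
from h import *
p=cam("wrist"); c=-p["R"].T@p["t"]; print(c,"along",1000*(c[:2]-H)@U)
E
```

```text
[ 0.51463207 -0.04175245  0.23672409] along 352.4845235482245
```

>>> carry_out(
  targets=[
    [0, 0, 0, 0.042, 0, -0.09, 12],
    [0, 0, 0, 0.057, 0, -0.121, 12],
    [0, 0, 0, 0.057, 0, -0.121, 12],
    [0, 0, 0, 0.057, 0, -0.121, 12],
    [0, 0, 0, 0.057, 0, -0.121, 12],
    [0, 0, 0, 0.042, 0, -0.09, 12],
  ],
)

```text
clock: 22.02
tool_pos: [0.5114, -0.0095, 0.044]
tcp_rot: [0.397, 0.569, 0.623, -0.362]
contact_force: [0.1, -2.9, -0.9]
grip_width: 0.0179
```

```bash
python3 - <<'E'
from h import *
chk()
E
```

```text
pinch [ 0.5121 -0.0175  0.0613] z
chock dir deg 95.23 want 95.27
across offset mm 0.18968949200830493 along mm 328.1047900608556
F along push 2.9358460384953204 across -0.18284135860522496 z -0.9400885558570159 T [-0.72 -0.17 -0.07]
tool-axes unit of -U: [ 0.422 -0.001 -0.906] of up [-0.906  0.002 -0.422] clock 22.0167
```

>>> carry_out(
  targets=[
    [0, 0, 0, 0.028, 0, -0.06, 12],
    [0, 0, 0, 0.028, 0, -0.06, 12],
  ],
)

```text
clock: 22.18
tool_pos: [0.511, -0.0056, 0.0441]
tcp_rot: [0.397, 0.569, 0.623, -0.362]
contact_force: [0.7, -1.8, -1.6]
grip_width: 0.0177
```

```bash
python3 - <<'E'
from h import *
chk()
E
```

```text
pinch [ 0.5117 -0.0136  0.0613] z
chock dir deg 95.25 want 95.27
across offset mm 0.11710783944463438 along mm 324.1654397080365
F along push 1.8104996892842913 across 0.5339671776055545 z -1.643169895763843 T [-0.74 -0.13 -0.06]
tool-axes unit of -U: [ 0.422 -0.    -0.906] of up [-0.906  0.002 -0.422] clock 22.1833
```

>>> carry_out(
  targets=[
    [0, 0, 0, 0.014, 0, -0.03, 12],
    [0, 0, 0, 0.014, 0, -0.03, 12],
    [0, 0, 0, 0.014, 0, -0.03, 12],
  ],
)

```text
clock: 22.43
tool_pos: [0.5106, -0.0028, 0.0441]
tcp_rot: [0.397, 0.569, 0.623, -0.362]
contact_force: [0.2, -1.8, -1.8]
grip_width: 0.0178
```

```bash
python3 - <<'E'
from h import *
chk()
E
```

```text
pinch [ 0.5114 -0.0108  0.0613] z
chock dir deg 95.25 want 95.27
across offset mm 0.057201068338238736 along mm 321.3631000606015
F along push 1.7694332860205428 across 0.0450511113916244 z -1.8197000054140415 T [-0.79 -0.14  0.03]
tool-axes unit of -U: [ 0.423 -0.    -0.906] of up [-0.906  0.002 -0.423] clock 22.4333
```

>>> carry_out(
  targets=[
    [0, 0, 0, 0.014, 0, -0.03, 12],
    [0, 0, 0, 0.014, 0, -0.03, 12],
    [0, 0, 0, 0.014, 0, -0.03, 12],
  ],
)

```text
clock: 22.68
tool_pos: [0.5104, 0.0002, 0.044]
tcp_rot: [0.397, 0.569, 0.623, -0.362]
contact_force: [-0.3, -2.3, -2.4]
grip_width: 0.0179
```

```bash
python3 - <<'E'
from h import *
chk()
E
```

```text
pinch [ 0.5111 -0.0078  0.0613] z
chock dir deg 95.24 want 95.27
across offset mm 0.05691604096129643 along mm 318.3708823429862
F along push 2.3069222284484914 across -0.4705423701273848 z -2.3602519584555104 T [-0.76 -0.11  0.02]
tool-axes unit of -U: [ 0.423 -0.    -0.906] of up [-0.906  0.002 -0.423] clock 22.6833
```

>>> carry_out(
  targets=[
    [0, 0, 0, 0.022, 0, -0.026, 12],
    [0, 0, 0, 0.018, 0, -0.028, 12],
    [0, 0, 0, 0.014, 0, -0.03, 12],
  ],
)

```text
clock: 22.93
tool_pos: [0.5106, 0.0028, 0.044]
tcp_rot: [0.398, 0.569, 0.622, -0.362]
contact_force: [-0.4, -4.4, 0.0]
grip_width: 0.0177
```

```bash
python3 - <<'E'
from h import *
chk()
E
```

```text
pinch [ 0.5112 -0.0052  0.0613] z
chock dir deg 95.24 want 95.27
across offset mm 0.4556694427765746 along mm 315.8057486056204
F along push 4.34715790537578 across -0.8067183029852312 z 0.0034329608454347627 T [-0.78 -0.05  0.16]
tool-axes unit of -U: [ 0.422 -0.    -0.907] of up [-0.907  0.002 -0.422] clock 22.9333
```

>>> carry_out(
  targets=[
    [0, 0, 0, 0.014, 0, -0.03, 12],
    [0, 0, 0, 0.014, 0, -0.03, 12],
    [0, 0, 0, 0.014, 0, -0.03, 12],
  ],
)

```text
clock: 23.18
tool_pos: [0.5103, 0.0058, 0.044]
tcp_rot: [0.398, 0.569, 0.622, -0.362]
contact_force: [0.5, -4.9, 1.5]
grip_width: 0.0178
```

```bash
python3 - <<'E'
from h import *
chk()
E
```

```text
pinch [ 0.511  -0.0022  0.0612] z
chock dir deg 95.23 want 95.27
across offset mm 0.5105216808235217 along mm 312.8024920317454
F along push 4.916699806964854 across 0.01661321913125308 z 1.494067518981281 T [-0.74 -0.04  0.06]
tool-axes unit of -U: [ 0.422 -0.001 -0.907] of up [-0.907  0.003 -0.422] clock 23.1833
```

>>> carry_out(
  targets=[
    [0, 0, 0, 0.014, 0, -0.03, 12],
    [0, 0, 0, 0.014, 0, -0.03, 12],
  ],
)

```text
clock: 23.35
tool_pos: [0.5102, 0.0078, 0.044]
tcp_rot: [0.398, 0.569, 0.622, -0.362]
contact_force: [0.5, -4.9, 1.9]
grip_width: 0.0178
```

```bash
python3 - <<'E'
from h import *
chk()
E
```

```text
pinch [ 5.109e-01 -2.000e-04  6.120e-02] z
chock dir deg 95.23 want 95.27
across offset mm 0.5459907281732677 along mm 310.77288949852675
F along push 4.9524212974838955 across 0.010539244095690629 z 1.8753123991410985 T [-0.82 -0.07  0.08]
tool-axes unit of -U: [ 0.422 -0.001 -0.907] of up [-0.907  0.003 -0.422] clock 23.35
```

>>> carry_out(
  targets=[
    [0, 0, 0, 0.014, 0, -0.03, 12],
    [0, 0, 0, 0.014, 0, -0.03, 12],
  ],
)

```text
clock: 23.52
tool_pos: [0.51, 0.0098, 0.044]
tcp_rot: [0.398, 0.569, 0.622, -0.362]
contact_force: [1.1, -6.1, 2.3]
grip_width: 0.0176
```

```bash
python3 - <<'E'
from h import *
chk()
E
```

```text
pinch [0.5107 0.0018 0.0612] z
chock dir deg 95.23 want 95.27
across offset mm 0.5571301750091726 along mm 308.7897864287625
F along push 6.136439683835277 across 0.5881150724383873 z 2.298186372651902 T [-0.8  -0.    0.13]
tool-axes unit of -U: [ 0.422 -0.001 -0.907] of up [-0.907  0.003 -0.422] clock 23.5167
```

>>> carry_out(
  targets=[
    [0, 0, 0, 0.009, 0, -0.032, 12],
    [0, 0, 0, 0.009, 0, -0.032, 12],
  ],
)

```text
clock: 23.68
tool_pos: [0.5095, 0.0121, 0.044]
tcp_rot: [0.397, 0.569, 0.623, -0.362]
contact_force: [1.2, -3.7, -1.3]
grip_width: 0.0175
```

```bash
python3 - <<'E'
from h import *
chk()
E
```

```text
pinch [0.5102 0.0041 0.0612] z
chock dir deg 95.23 want 95.27
across offset mm 0.24552912669496715 along mm 306.39740201239647
F along push 3.8059304265041236 across 0.8151992556381087 z -1.3019470198021583 T [-0.79 -0.22 -0.07]
tool-axes unit of -U: [ 0.423 -0.001 -0.906] of up [-0.906  0.002 -0.423] clock 23.6833
```

>>> carry_out(
  targets=[
    [0, 0, 0, 0.014, 0, -0.03, 12],
    [0, 0, 0, 0.014, 0, -0.03, 12],
  ],
)

```text
clock: 23.85
tool_pos: [0.5092, 0.014, 0.044]
tcp_rot: [0.397, 0.569, 0.623, -0.362]
contact_force: [-0.0, -4.2, 0.7]
grip_width: 0.0177
```

```bash
python3 - <<'E'
from h import *
chk()
E
```

```text
pinch [0.5099 0.006  0.0612] z
chock dir deg 95.24 want 95.27
across offset mm 0.18735834017402755 along mm 304.4780537389924
F along push 4.1431092557165705 across -0.41445866282233895 z 0.7249762589620059 T [-0.87 -0.12 -0.  ]
tool-axes unit of -U: [ 0.423 -0.001 -0.906] of up [-0.906  0.002 -0.423] clock 23.85
```

Nose at ~99.5 mm; drag about 4 N. Continuing in small steps.

>>> carry_out(
  targets=[
    [0, 0, 0, 0.014, 0, -0.03, 12],
    [0, 0, 0, 0.014, 0, -0.03, 12],
  ],
)

```text
clock: 24.02
tool_pos: [0.509, 0.016, 0.044]
tcp_rot: [0.397, 0.569, 0.623, -0.362]
contact_force: [0.0, -4.5, 0.8]
grip_width: 0.0174
```

```bash
python3 - <<'E'
from h import *
chk()
E
```

```text
pinch [0.5097 0.008  0.0612] z
chock dir deg 95.25 want 95.27
across offset mm 0.12154969421751774 along mm 302.4734640178821
F along push 4.510525673882259 across -0.4150764692830704 z 0.7712307504561775 T [-0.83 -0.15  0.01]
tool-axes unit of -U: [ 0.423 -0.    -0.906] of up [-0.906  0.002 -0.423] clock 24.0167
```

>>> carry_out(
  targets=[
    [0, 0, 0, 0.014, 0, -0.03, 12],
    [0, 0, 0, 0.014, 0, -0.03, 12],
  ],
)

```text
clock: 24.18
tool_pos: [0.5088, 0.018, 0.044]
tcp_rot: [0.397, 0.569, 0.623, -0.362]
contact_force: [0.4, -4.4, 1.0]
grip_width: 0.0179
```

```bash
python3 - <<'E'
from h import *
chk()
E
```

```text
pinch [0.5095 0.01   0.0612] z
chock dir deg 95.25 want 95.27
across offset mm 0.08277571267319561 along mm 300.50432025042755
F along push 4.4308486739489945 across 0.03470463814612343 z 1.016510009473708 T [-0.8  -0.12  0.01]
tool-axes unit of -U: [ 0.423 -0.    -0.906] of up [-0.906  0.002 -0.423] clock 24.1833
```

>>> carry_out(
  targets=[
    [0, 0, 0, 0.014, 0, -0.03, 12],
    [0, 0, 0, 0.014, 0, -0.03, 12],
  ],
)

```text
clock: 24.35
tool_pos: [0.5087, 0.0192, 0.044]
tcp_rot: [0.398, 0.568, 0.622, -0.362]
contact_force: [0.1, -8.4, 2.6]
grip_width: 0.0174
```

```bash
python3 - <<'E'
from h import *
chk()
E
```

```text
pinch [0.5094 0.0112 0.0612] z
chock dir deg 95.26 want 95.27
across offset mm 0.15926554429092712 along mm 299.29683856196624
F along push 8.373419529724073 across -0.6780161064344156 z 2.5979889288670988 T [-1.25  0.07  0.12]
tool-axes unit of -U: [ 0.421 -0.    -0.907] of up [-0.907  0.002 -0.421] clock 24.35
```

>>> carry_out(
  targets=[
    [0, 0, 0, 0.014, 0, -0.03, 12],
    [0, 0, 0, 0.014, 0, -0.03, 12],
  ],
)

```text
clock: 24.52
tool_pos: [0.5092, 0.0194, 0.0442]
tcp_rot: [0.399, 0.568, 0.622, -0.363]
contact_force: [0.2, -14.0, 2.8]
grip_width: 0.0174
```

```bash
python3 - <<'E'
from h import *
chk()
E
```

```text
pinch [0.5099 0.0115 0.0614] z
chock dir deg 95.27 want 95.27
across offset mm 0.6495059260808588 along mm 299.02232654869243
F along push 13.959105023213192 across -1.0468170252238067 z 2.7706478880902887 T [-1.69  0.19  0.25]
tool-axes unit of -U: [ 0.418 -0.    -0.908] of up [-0.908  0.003 -0.418] clock 24.5167
```

```bash
python3 - <<'E'
from h import *
look("s25.png",.418)
E
```

```text
theta 0.418 clock 24.52 F [  0.2 -14.    2.8] tool [0.5092 0.0194 0.0442]
 blob [260.6 232.3] 131 at z 0.028 x,y 189.3 12.1
 blob [260.6 232.3] 131 at z 0.014 x,y 191.8 13.3
 blob [256.6 331.8] 85 at z 0.028 x,y 29.0 2.2
 blob [256.6 331.8] 85 at z 0.014 x,y 28.1 3.3
```

>>> carry_out(
  targets=[
    [0, 0, 0, 0, 0, 0, 14],
    [0, 0, 0, 0, 0, 0, 22],
    [0, 0, 0, 0, 0, 0, 30],
    [0, 0, 0, 0, 0, 0, 40],
    [0, 0, 0, 0, 0, 0, 40],
    [0, 0, 0, 0, 0, 0, 40],
  ],
  squeeze=15,
)

```text
clock: 25.07
tool_pos: [0.5079, 0.0227, 0.0438]
tcp_rot: [0.397, 0.569, 0.623, -0.361]
contact_force: [-0.3, 0.6, 0.1]
grip_width: 0.0394
```

```bash
python3 - <<'E'
from h import *
chk(); print(r.read_state()["grip_width"])
look("s26.png",.418)
im=viewer.camera("wrist"); cv2.imwrite("pics/w26.png",im[:,:,::-1])
E
```

```text
pinch [0.5086 0.0146 0.061 ] z
chock dir deg 95.28 want 95.27
across offset mm -0.327845403433989 along mm 295.7797760214221
F along push -0.5961093022783828 across -0.25360323227820125 z 0.1108336107549733 T [-0.22 -0.13  0.  ]
tool-axes unit of -U: [ 0.424  0.    -0.906] of up [-0.906  0.001 -0.424] clock 25.0667
0.039390324435065786
theta 0.418 clock 25.07 F [-0.3  0.6  0.1] tool [0.5079 0.0227 0.0438]
 blob [260.5 232.3] 133 at z 0.028 x,y 189.3 12.3
 blob [260.5 232.3] 133 at z 0.014 x,y 191.8 13.5
 blob [256.6 331.9] 85 at z 0.028 x,y 28.8 2.1
 blob [256.6 331.9] 85 at z 0.014 x,y 27.9 3.2
```

View pics/w26.png

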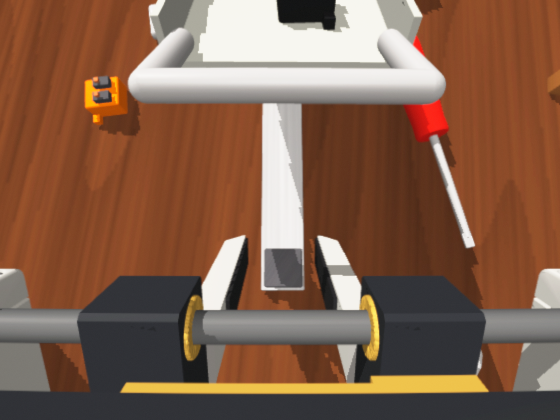

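```bash
python3 - <<'E'
from h import *
p=cam("wrist"); 
im=cv2.imread("pics/w26.png")[:,:,::-1]; 
P=np.mean([onz(p,*a,.085) for a in ((265,250),(301,250),(303,287),(264,287))],0); print(P,1000*(P[:2]-H)@U)
E
```

```text
[0.51114115 0.01180002 0.085     ] 298.8377106348335
```

>>> carry_out(
  targets=[
    [0, 0, 0, -0.3, 0, 0, 40],
    [0, 0, 0, -0.6, 0, 0, 40],
    [0, 0, 0, -0.8, 0, 0, 40],
    [0, 0, 0, -1, 0, 0, 40],
    [0, 0, 0, -1, 0, 0, 40],
    [0, 0, 0, -0.9, 0, 0, 40],
    [0, 0, 0, -0.4, 0, 0.5, 40],
    [0, 0, 0, 0, 0, 0.8, 40],
    [0, 0, 0, 0, 0, 0.5, 40],
    [0, 0, 0, 0, 0, 0, 40],
    [0, 0, 0, 0, 0, 0, 40],
  ],
)

```text
clock: 26.08
tool_pos: [0.5178, -0.0898, 0.1565]
tcp_rot: [0.396, 0.569, 0.623, -0.362]
contact_force: [-0.2, -0.6, 0.1]
grip_width: 0.0402
```

```bash
python3 - <<'E'
from h import *
chk()
look("s27.png",.418)
im=viewer.camera("wrist"); cv2.imwrite("pics/w27.png",im[:,:,::-1])
im=viewer.camera("side"); cv2.imwrite("pics/side27.png",im[:,:,::-1])
E
```

```text
pinch [ 0.5185 -0.0978  0.1737] z
chock dir deg 95.17 want 95.27
across offset mm -0.792521515192976 along mm 408.6836232642805
F along push 0.5659262764556281 across -0.2282222829701313 z 0.07272719399452206 T [-0.19 -0.1   0.01]
tool-axes unit of -U: [ 0.425 -0.002 -0.905] of up [-0.905 -0.    -0.425] clock 26.0833
theta 0.418 clock 26.08 F [-0.2 -0.6  0.1] tool [ 0.5178 -0.0898  0.1565]
 blob [260.6 232.3] 140 at z 0.028 x,y 189.4 12.1
 blob [260.6 232.3] 140 at z 0.014 x,y 191.9 13.3
 blob [256.6 331.9] 85 at z 0.028 x,y 28.8 2.1
 blob [256.6 331.9] 85 at z 0.014 x,y 27.9 3.2
```

View pics/w27.png

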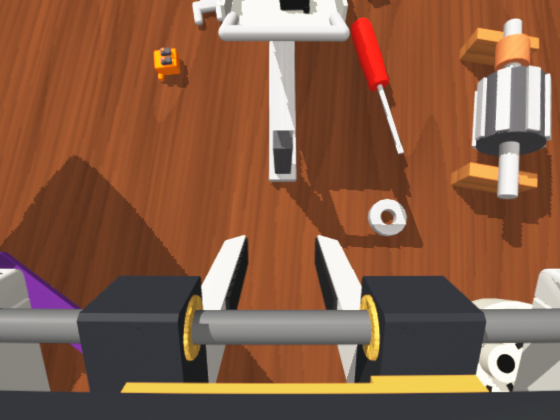

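View pics/side27.png

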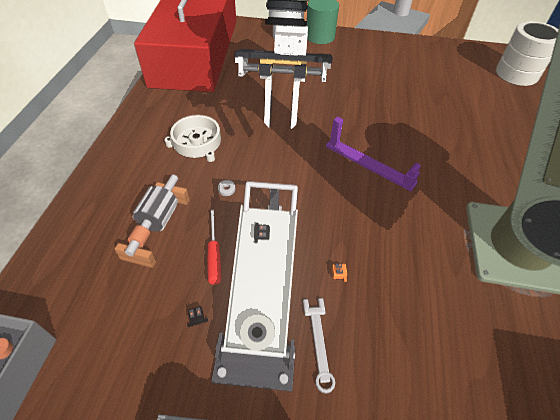

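```bash
python3 - <<'E'
from h import *
print(r.job_done())
E
```

```text
the job is handed in; nothing more can be done
None
```

The chute is set at about 0.418 rad, with the pulley at the lip and the chock bearing lightly against the underside. I handed the job in at about 26 s of the 69 s.

**Chute:** I raised it by the bar handle in steps of 0.015–0.02 rad, checking the side camera after each step. The pulley still held at 0.404 rad, slid at about 0.418 rad, and came to rest at the lip. The camera put its centre at x about 29 mm, against the 32 mm you gave. The holder stayed at x about 190 mm throughout. After I let go of the handle, the pulley and holder had not moved in the camera picture.

**Chock:** I gripped it by the post with the gripper leaning 25° to clear the handle. I turned it about 10° into line with the chute and pushed it in along the bench. Drag was about 4.4 N. At contact the horizontal push rose to 14 N and the forward motion stopped, so I released it there.

**Last checks:**
- **Position:** the post was at 298.8 mm from the hinge after release, against 299.0 mm before. That measurement is good to about 2 mm.
- **Surroundings:** no other object looked moved in the last pictures, and the arm was clear with about zero force on it.
- **Not measured directly:** the bearing force of about 7–12 N is my estimate from the push force with assumed friction. The force that remained after release I could not measure.

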